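Clear the offcuts from the panel mill

TASK

Clear down the small milling machine: swing its guard door wide open and leave it open, then take the rubber-soled scraper block out of the tool caddy and, with its sole down, wipe all four loose offcuts off the machine's bed into the chip tray below the door. The offcuts are sharp, so only the scraper may touch them, and do not disturb the multimeter, solder spool and bottle on the bench. Finish with the scraper lying sole down on the blue mat, let go.

Things in the scene. Friction and masses are not known exactly. Their poses are not given: they have to be found in the camera images.
- mill: Desktop milling machine, fixed: white base, clear bluish guard, blue gantry. Origin on the bench (z 0) under the bed, z up; local +y is the side with the guard door and tray. Position and yaw (up to about 10 degrees) vary. Outside the guard, side rails up to z 60 mm reach out to x -155 and 155 mm, y -350 to 90.
- bed (a point): Point on the machine's dark bed, at mill x 0, y 0, z 50 mm; axes as the mill's. The bed is flat, mill x -100 to 100, y -164 to 100 mm. Clear guard walls 6 thick stand on three sides up to z 111 (inner faces x -100, x 100, y -164); the fourth edge, y 100, is flush with no sill and open once the door is open.
- tray (a point): Centre of the floor of the open-topped aluminium chip tray in front of the bed, fixed to the mill at mill x 0, y 158.5, z 5 mm. Inside it reaches mill x -121 to 121, y 105.5 to 211.5; walls 4 thick up to z 42. The door swings above it.
- spindle (a point): Tip of the cutter of the parked spindle (44 mm in diameter), at mill x 0, y -247, z 84 mm. The parked gantry (two blue legs, beam, spindle) fills mill x -155 to 155, y -350 to -225, up to z 285 mm: keep clear of it.
- guard_door (a joint): Angle of the guard door, rad: 0 shut, grows as it swings out over the tray, up to 1.9; 1.57 is square to the shut position. It starts between shut and 0.25. It stays where it is left (about 0.1 N m of hinge friction; 0.4 kg).
- door_hinge (a point): Point on the door's upright hinge axis, at mill x 103, y 103, z 93 mm. The door panel (204 mm wide, 6 thick, from z 53 to 111) runs from the hinge toward mill -x when shut and swings out toward mill +y (clockwise seen from above).
- door_handle (a point): Middle of the red door handle's grip: an upright round bar 12 mm in diameter, z 65 to 111 (this point at z 93), 35 mm outside the panel's outer face, 183 mm along the door from the hinge axis and 41 mm outward. Arms 8 mm thick at the bar's top and bottom join it to the panel. This point's x runs along the door toward the hinge, y outward from the door, z up.
- offcut_strip: Loose sharp offcut, orange strip 54 x 14 mm (local x, y), 6 thick, 20 g, lying on the bed; origin at the centre of its underside.
- offcut_corner: Loose sharp offcut, yellow L shape within 42 x 40 mm (local x -21 to 21, y -19 to 21), 6 thick, 20 g, lying on the bed; origin on its underside.
- offcut_tee: Loose sharp offcut, green T shape within 46 x 35 mm (local x -23 to 23, y -16.5 to 18.5), 6 thick, 20 g, lying on the bed; origin on its underside.
- offcut_slab: Loose sharp offcut, white slab 42 x 26 mm (local x, y), 6 thick, 20 g, lying on the bed; origin at the centre of its underside.
- scraper: Scraper block, 130 mm long (local z), 34 wide (local x), 56 deep (local y -28 to 28), about 0.2 kg, flat parallel sides; pale wooden body with a 12 mm black rubber sole, the face at local y +28. Origin at the centre of one end; local z runs along the block to the other end. It starts standing on that end in the caddy's well (floor 5 mm above the bench), sole toward the caddy's +y.
- scraper_mid (a point): Centre of the scraper block (65 mm from either end).
- scraper_sole (a point): Centre of the scraper's rubber sole face; when the block lies sole down on the mat this point is 3 mm above the bench.
- caddy: Grey tool caddy, fixed, 52 x 124 mm (local x, y), walls 4 thick up to 70 mm; origin at the centre of its underside. Position and yaw vary; its local +y points across, to the robot's right, within about 30 degrees of square to the line from the robot. A well 44 x 62 mm centred at local y -27 holds the scraper with a few mm of play; the well at y 8 to 58 holds fixed screwdrivers up to 126 mm high.
- mat: Blue bench mat, fixed, 190 x 140 mm (local x, y), 3 mm thick; origin at the centre of its underside. Position and yaw vary.
- multimeter: Yellow multimeter lying on the bench, 78 x 150 x 44 mm (local x, y, z); origin at the centre of its underside. Leave alone.
- spool: Grey spool of solder, 54 mm in diameter, 50 high, standing; origin at the centre of its underside. Leave alone.
- bottle: White bottle with red cap, 56 mm in diameter, 130 high, standing; origin at the centre of its underside. Leave alone.

How it is judged:
By the outcome, as a careful person would: the job done as asked, in the order asked, and still so for the second after the job is handed in, with the robot touching nothing.
It also fails if it takes over 72 s, if anything falls off the work surface, if the arm or the gripper's body presses on something with over 40 N, if the wrist force passes 120 N, or if a joint passes its speed limit or range.

ROBOT

A 7-joint arm with a two-finger parallel gripper is mounted at the origin on the work surface. World frame = base frame: x ahead of the robot, y to its left, z up, the work surface at z = 0. Lengths are in m, angles in degrees, forces in N, time in s.
With the tool pointing down it reaches from about 0.425 to 0.875 m from the base axis. Payload 4.7 kg.
Tool frame: the origin (TCP) lies between the finger pads; the fingertips stand 25 mm ahead of it and the grasp point (between the pads) lies 6 mm ahead of it (env.tip_reach is the distance from the TCP to the fingertips, in m); z points along the fingers, y is the direction in which the jaws open and shut (so a half turn about z gives the same grasp; the last joint's range is limited). The gripper opens to 87 mm and grips with 3 to 60 N. Pads are 19 mm wide; open, the fingers measure 117 mm over their backs; the gripper's body (75 mm by 190 mm) begins 51 mm behind the grasp point.
Start: joints at [74.777, 18.392, -4.016, 83.108, 1.295, 78.541, -3.26], TCP at [0.179, -0.625, 0.248] pointing down, gripper open.
Joint ranges: [-163.93, 163.93], [-17.29, 119.83], [-79.2, 71.16], [3.27, 140.29], [-89.18, 269.18], [5.43, 117.66], [-154.24, 154.24]. Speed limits (degrees/s): [147.25, 147.25, 180, 180, 180, 180, 180].

INTERFACE

Orientations are given as [roll, pitch, yaw] about the fixed x, y, z axes, in that order (R = Rz(yaw) Ry(pitch) Rx(roll)).
In Python, from cell import env, viewer, job gives the robot as it stands.
- The arm moves only by the tool move_arm, never from a script. Its argument "steps" is a list of rows, each a list of 7 numbers: the finger opening in cm, from 0 to 8.7, then the shift along the tool's x, y, z in cm, then the turn, a rotation vector about the tool's x, y, z in rad. In form: [[fingers, tx, ty, tz, wx, wy, wz], ...]. A call has 1 to 5 rows; each row shifts and turns the commanded pose from where the row before left it, along the tool's axes as they then stand; what a row does not reach is not made up. A row lasts 1/12 s, in which the tool goes at most 41.7 mm and 7.16 degrees, less where a joint would pass 70% of its speed; a pose out of reach is approached as far as the arm can. A call is refused whole if a number of a shift passes 4.17 or a number of a turn 0.125, either way. A call with a gripper value outside its range is refused whole. The fingers move at their own pace and stop on an object; "force" is the grip in N (left out, the last holds). Time passes only in rows, so rows that do not move let the fingers close. It gives the time, the measured TCP pose, the force and the opening at its end, in the units of the state.
- env.get_obs(): the state, without advancing time (a new reading comes with each control period).
- viewer.read_camera(name): name is "side" or "top" or "wrist"; returns a dict with "img" (400x640x3 uint8, red, green, blue), "vfov" (degrees; the focal length in pixels is half the picture's height over the tangent of half this angle, whatever the lens; pixels are square), "cx", "cy" (the principal point, pixels), "k1" (the pictures are not rectified: a ray, as slopes to the right and down, at radius r is drawn at 1 + k1 r^2 times it, then the intrinsics apply), "extrinsics" (4x4, takes a point from world to camera coordinates); the wrist camera has in their place "mount" (4x4, takes a point from camera to tool coordinates, whose origin is the TCP and whose axes are the flange's). Camera axes: x right, y down, z forward; pixel columns grow to the right and rows downward; lengths in m; the calibration is good to about 2 mm. A picture is of the moment at which its call begins: read the wrist's pose just before it. There is no depth.
- job.sign_off(): hands the job in, once; it reports no verdict.
The state is a dict: "time_s": time; "qpos": joint angles; "joint_velocities": joint speeds; "effort": joint torques, N m; "tool_pos": TCP position; "tool_rot": TCP orientation; "force": force on the tool from outside, world axes, zero at the start; "wrist_torque": the same for the moment, N m; "grip_width": finger opening in m.
Only numpy, scipy, OpenCV 4.12 (cv2) and the standard library are available. Lean on these libraries where they do the work, as an engineer would, in place of code of your own. Each camera call takes 0.05 s, during which the arm holds its last target.

## Working session

There is one attempt and no reset: what is moved stays moved. The work goes in short steps, Python scripts to look and compute and a tool call to move; the robot and the scene stay as the last step left them, time stands still between calls to the robot, and variables do not carry over. Pictures are saved under pics/ and viewed, and the job is handed in when it is done.

Besides the shell and the picture viewer there is one more tool, called after "Call:" as name(argument=value, ...) on one line, values as JSON. move_arm: Moves the arm, as the interface text tells. Its arguments: {"type":"object","properties":{"steps":{"type":"array"},"force":{"type":"number"}},"required":["steps"]}

```bash
ls; mkdir -p pics; python3 - <<'E'
from cell import env, viewer, job
import cv2
o=env.get_obs()
print({k:o[k] for k in ('time_s','tool_pos','tool_rot','grip_width','force')}, env.tip_reach)
for n in ('side','top','wrist'):
    c=viewer.read_camera(n); cv2.imwrite(f'pics/{n}0.png',c['img'][:,:,::-1]); print(n,{k:v for k,v in c.items() if k!='img'})
E
```

```text
pics
{'time_s': 0.0, 'tool_pos': array([ 0.17934032, -0.62425533,  0.2464814 ]), 'tool_rot': array([-1.79893452e+02,  4.29435581e-03,  1.60319419e+01]), 'grip_width': 0.08662795574682608, 'force': array([-0.32470619,  0.18049898,  0.2747474 ])} 0.025
side {'vfov': 42.21725489582143, 'cx': 311.8172744341838, 'cy': 201.87494343190522, 'k1': 0.039147726885093125, 'extrinsics': array([[ 0.98405354, -0.17688187, -0.01874673, -0.50292639],
       [-0.1301061 , -0.64391696, -0.75395182,  0.1325375 ],
       [ 0.12128907,  0.74436802, -0.65666218,  1.4969838 ],
       [ 0.        ,  0.        ,  0.        ,  1.        ]])}
top {'vfov': 49.01758719952812, 'cx': 321.9271984260667, 'cy': 203.37738198673935, 'k1': -0.05269605933449299, 'extrinsics': array([[ 0.02872198, -0.99953799,  0.00994288, -0.00509545],
       [-0.99078628, -0.02978475, -0.13211892,  0.54287955],
       [ 0.13235403, -0.00605656, -0.991184  ,  1.51028026],
       [ 0.        ,  0.        ,  0.        ,  1.        ]])}
wrist {'vfov': 60.918993866335704, 'cx': 320.4576427402516, 'cy': 201.2795066847573, 'k1': -0.05555005292217067, 'mount': array([[ 2.40965671e-04, -9.63301369e-01, -2.68422082e-01,
         7.23786685e-02],
       [ 9.99999957e-01,  2.77661302e-04, -9.87469135e-05,
         1.89749512e-04],
       [ 1.69653462e-04, -2.68422046e-01,  9.63301394e-01,
        -1.37165633e-01],
       [ 0.00000000e+00,  0.00000000e+00,  0.00000000e+00,
         1.00000000e+00]])}
```

View pics/top0.png

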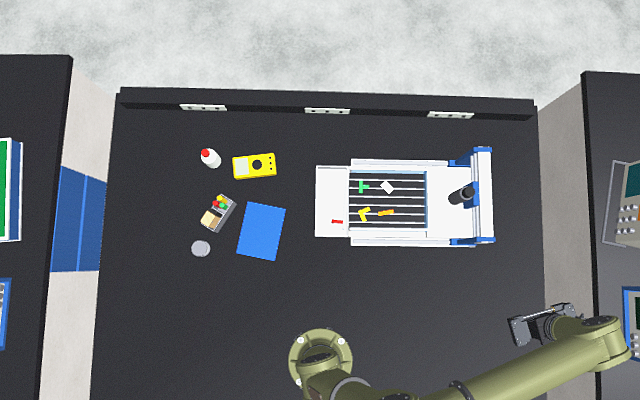

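View pics/side0.png

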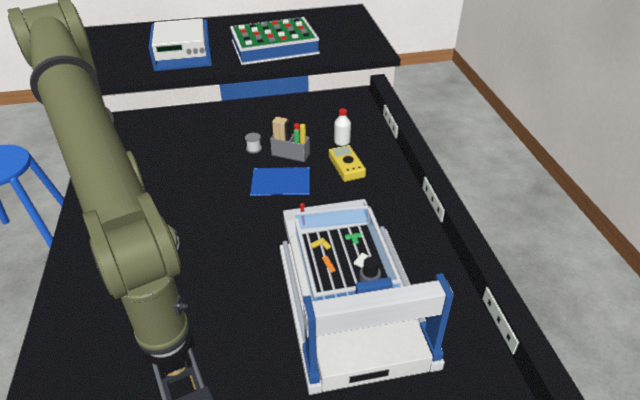

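View pics/wrist0.png

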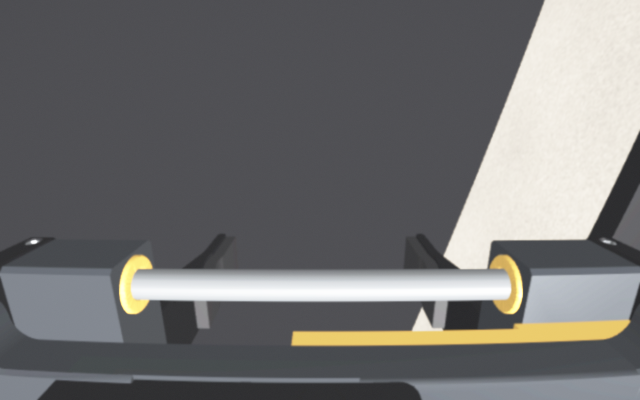

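```bash
cat > h.py <<'E'
import numpy as np, cv2
from cell import env, viewer, job
from scipy.spatial.transform import Rotation as R
from scipy.optimize import least_squares
def T_obs(o):
    T=np.eye(4); T[:3,:3]=R.from_euler('xyz',o['tool_rot'],degrees=True).as_matrix(); T[:3,3]=o['tool_pos']; return T
def cam(n):
    o=env.get_obs(); c=viewer.read_camera(n)
    c['E']=c['extrinsics'] if n!='wrist' else np.linalg.inv(T_obs(o)@c['mount'])
    return c
def proj(c,P):
    P=np.atleast_2d(P); f=200/np.tan(np.radians(c['vfov'])/2)
    q=P@c['E'][:3,:3].T+c['E'][:3,3]; s=q[:,:2]/q[:,2:]; s=s*(1+c['k1']*(s**2).sum(1,keepdims=True))
    return s*f+[c['cx'],c['cy']]
def ray(c,uv):
    f=200/np.tan(np.radians(c['vfov'])/2); d=(np.array(uv,float)-[c['cx'],c['cy']])/f; s=d.copy()
    for _ in range(20): s=d/(1+c['k1']*(s@s))
    E=c['E']; o=-E[:3,:3].T@E[:3,3]; return o,E[:3,:3].T@np.array([*s,1])
def onz(c,uv,z):
    o,d=ray(c,uv); return o+d*(z-o[2])/d[2]
def crop(c,name,u0,v0,w,h,k):
    i=cv2.resize(c['img'][v0:v0+h,u0:u0+w,::-1],None,fx=k,fy=k,interpolation=cv2.INTER_CUBIC)
    cv2.imwrite(f'pics/{name}.png',i)
E
python3 - <<'E'
from h import *
t=cam('top'); s=cam('side')
crop(t,'t1',300,140,200,120,4); crop(t,'t2',180,140,120,130,4.5); crop(s,'s1',270,190,190,150,4)
crop(s,'s2',230,90,150,120,5)
print(onz(t,(388,200),.05),onz(t,(210,225),0))
E
```

```text
[ 0.55983337 -0.22026905  0.05      ] [0.45730594 0.40981741 0.        ]
```

View pics/t1.png

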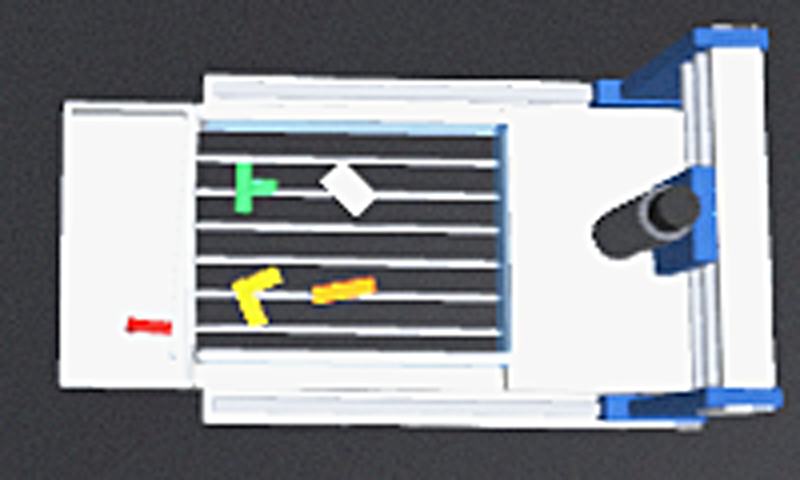

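View pics/t2.png

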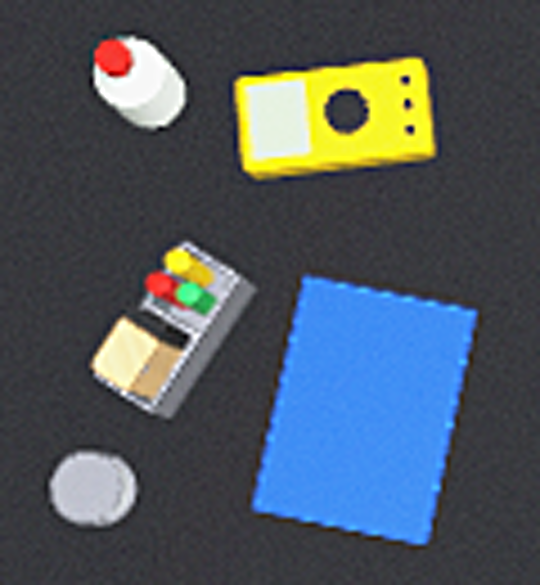

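View pics/s1.png

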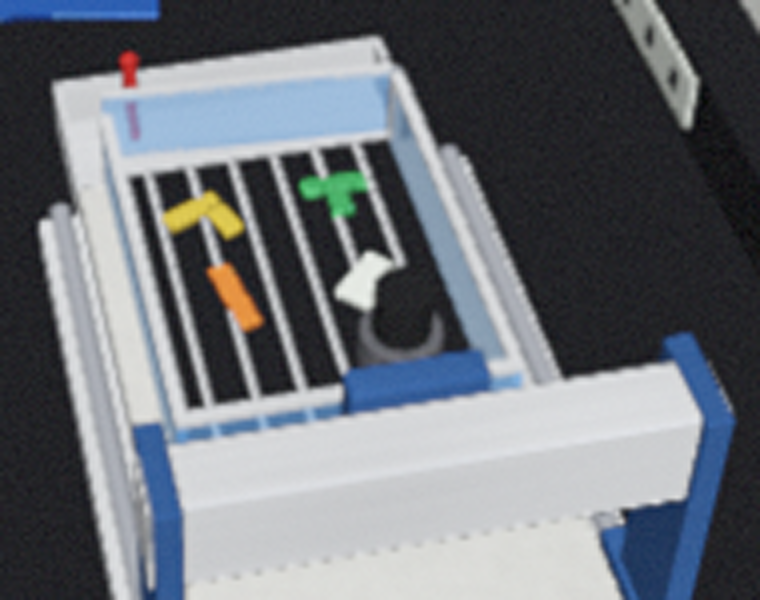

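View pics/s2.png

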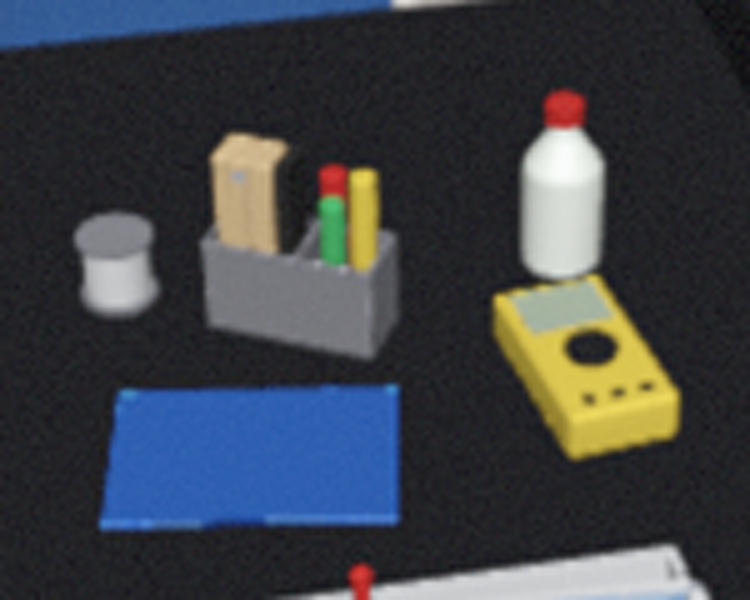

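```bash
cat > fit.py <<'E'
from h import *
t=cam('top'); s=cam('side')
def P(p,L):
    c,sn=np.cos(p[2]),np.sin(p[2]); L=np.atleast_2d(L)
    return np.c_[p[0]+c*L[:,0]-sn*L[:,1],p[1]+sn*L[:,0]+c*L[:,1],L[:,2]]
def fit(p0,obs):
    def f(p): return np.concatenate([(proj(c,P(p,np.array(L)/1000))[0]-uv) for c,L,uv in obs])
    r=least_squares(f,p0,loss='soft_l1'); print('pose',np.round(r.x,4),np.degrees(r.x[2]).round(2)); print(np.round(r.fun,1).reshape(-1,2).tolist()); return r.x
T1=lambda u,v:(300+u/4,140+v/4); T2=lambda u,v:(180+u/4.5,140+v/4.5); S1=lambda u,v:(270+u/4,190+v/4); S2=lambda u,v:(230+u/5,90+v/5)
if __name__=='__main__':
  m=fit([.56,-.22,0],[(t,(125,215.5,42),T1(64,103)),(t,(-125,215.5,42),T1(60,386)),(s,(-125,215.5,42),S1(52,82)),(s,(125,215.5,42),S1(378,38)),
  (t,(155,90,60),T1(205,75)),(t,(-155,90,60),T1(203,425)),(s,(-155,90,60),S1(42,222)),(t,(-106,-170,111),T1(506,366)),(t,(-100,-164,50),T1(500,350)),(t,(-100,100,50),T1(197,350))])
  c=fit([.457,.41,-.64],[(t,(26,62,0),T2(255,290)),(t,(26,-62,0),T2(165,418)),(t,(-26,62,70),T2(183,240)),(t,(-26,-62,70),T2(92,365)),
   (s,(26,-62,0),S2(205,325)),(s,(26,62,0),S2(375,355)),(s,(-26,62,70),S2(398,235)),(s,(26,-62,70),S2(205,240))])
  a=fit([.45,.25,0],[(t,(95,70,3),T2(303,276)),(t,(95,-70,3),T2(477,312)),(t,(-95,-70,3),T2(428,545)),(t,(-95,70,3),T2(252,510)),
   (s,(95,70,3),S2(398,386)),(s,(95,-70,3),S2(399,523)),(s,(-95,-70,3),S2(102,526)),(s,(-95,70,3),S2(122,392))])
  np.savez('poses.npz',m=m,c=c,a=a)
  def draw(cm,im,pose,segs,col):
    for A,B in segs:
        u=proj(cm,P(pose,np.array([A,B])/1000)); cv2.line(im,tuple(int(x*4) for x in u[0]),tuple(int(x*4) for x in u[1]),col,1)
  def box(x0,x1,y0,y1,z0,z1):
    c8=[(x,y,z) for x in(x0,x1) for y in(y0,y1) for z in(z0,z1)]
    return [(a,b) for i,a in enumerate(c8) for b in c8[i+1:] if sum(q!=w for q,w in zip(a,b))==1]
  mb=box(-100,100,-164,100,50,50.1)+box(-106,106,-170,106,111,111.1)+box(-125,125,101.5,215.5,0,42)+box(-155,155,-350,90,60,60.1)+box(-155,155,-350,-225,0,285)
  cb=box(-26,26,-62,62,0,70)+box(-17,17,-55,1,5,135); ab=box(-95,95,-70,70,0,3)
  for nm,cm,rs in(('t',t,[(300,140,200,120),(180,140,120,130)]),('s',s,[(270,190,190,150),(230,90,150,120)])):
    im=cv2.resize(cm['img'][:,:,::-1],None,fx=4,fy=4,interpolation=cv2.INTER_CUBIC)
    draw(cm,im,m,mb,(0,0,255));draw(cm,im,c,cb,(0,255,0));draw(cm,im,a,ab,(0,255,255))
    for i,(u,v,w,h) in enumerate(rs): cv2.imwrite(f'pics/ov_{nm}{i}.png',im[v*4:(v+h)*4,u*4:(u+w)*4])
E
python3 fit.py
```

```text
pose [ 0.5573 -0.1827  0.0188] 1.08
[[0.2, -0.6], [0.4, -0.9], [-0.6, -0.0], [-1.0, -0.9], [0.6, -2.6], [1.1, -1.8], [-2.2, -8.7], [4.1, -1.7], [-0.6, 1.8], [-0.5, 1.1]]
pose [ 0.5004  0.3713 -2.127 ] -121.87
[[0.5, -1.3], [0.7, -1.2], [0.5, -1.1], [-0.0, 0.8], [0.3, -1.1], [-1.3, 0.1], [-0.8, -0.7], [-1.2, -0.7]]
pose [ 0.4443  0.2231 -0.1692] -9.69
[[1.0, -0.9], [0.3, -1.2], [0.1, -0.8], [0.7, -0.9], [-1.0, -0.2], [-1.0, -1.2], [-0.8, -0.6], [-1.4, -0.3]]
```

View pics/ov_t0.png

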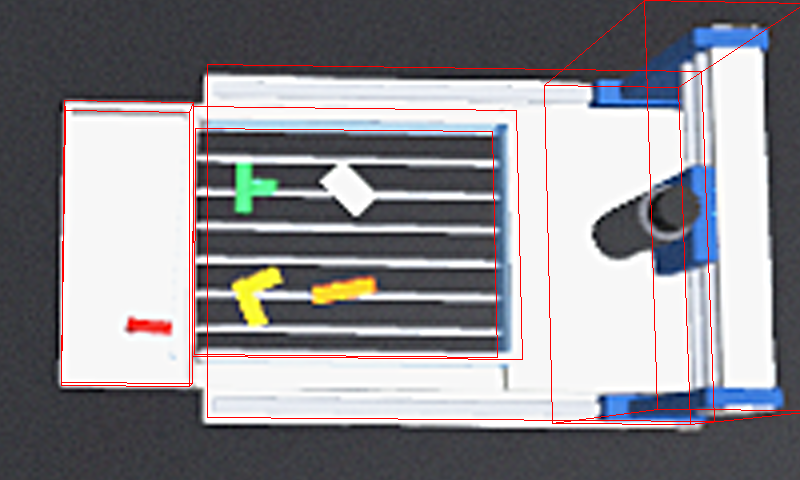

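View pics/ov_s0.png

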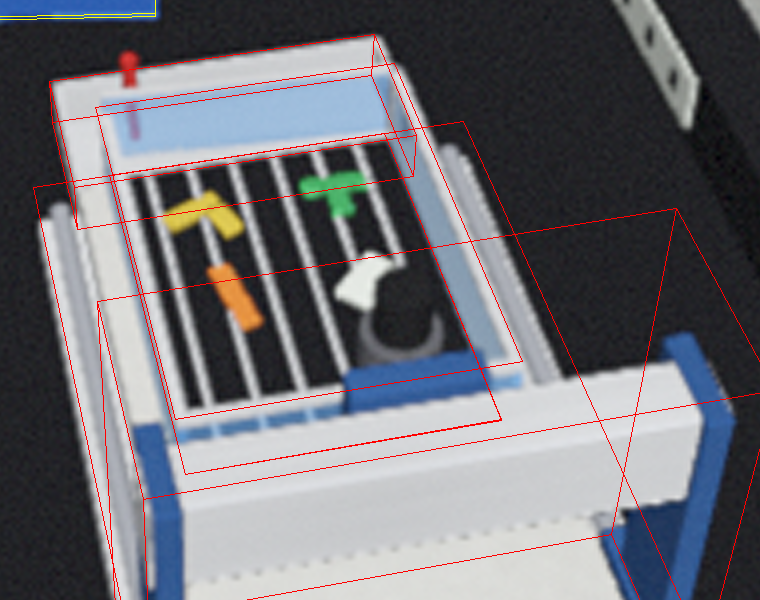

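View pics/ov_t1.png

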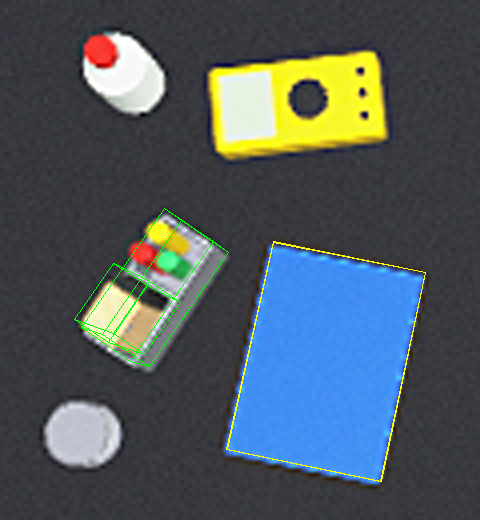

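View pics/ov_s1.png

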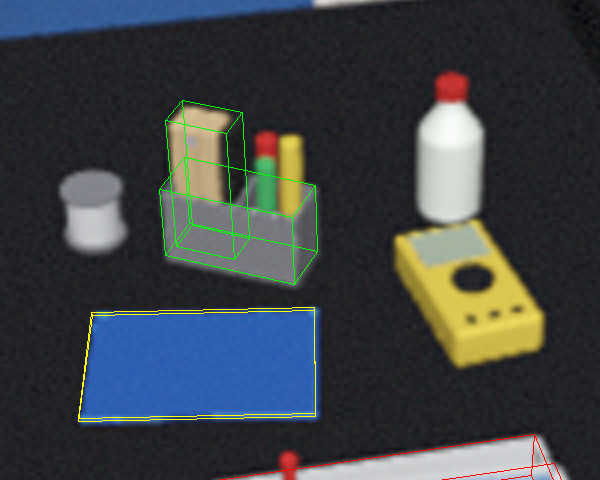

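```bash
python3 - <<'E'
from cell import env, viewer, job
for x in (env,viewer,job): print([a for a in dir(x) if not a.startswith('__')])
E
```

```text
['PlanningError', 'get_obs', 'tip_reach']
['read_camera']
['sign_off']
```

```bash
cat > plan.py <<'E'
from h import *
def plan(wps, start=None, nr=3):
    """wps: list of (pos,[r,p,y],n). prints rows tx ty tz(cm) wx wy wz, rounded; feeds rounding back"""
    T=T_obs(env.get_obs()) if start is None else start
    for pos,rpy,n in wps:
        T0=T.copy(); R1=R.from_euler('xyz',rpy,degrees=True); rv=(R.from_matrix(T0[:3,:3]).inv()*R1).as_rotvec()
        rows=[]
        for k in range(1,n+1):
            p=T0[:3,3]+(np.array(pos)-T0[:3,3])*k/n; Q=T0[:3,:3]@R.from_rotvec(rv*k/n).as_matrix()
            d=np.round(T[:3,:3].T@(p-T[:3,3])*100,2); w=np.round(R.from_matrix(T[:3,:3].T@Q).as_rotvec(),nr)
            rows.append([*(float(x) for x in d),*(float(x) for x in w)])
            T[:3,3]+=T[:3,:3]@d/100; T[:3,:3]=T[:3,:3]@R.from_rotvec(w).as_matrix()
            if np.linalg.norm(d)>4.17 or np.linalg.norm(w)>.125: print('!!',end='')
        print(f'-> {pos} {rpy}')
        for r in rows: print(r)
    return T
E
python3 - <<'E'
from plan import *
plan([((.25,-.42,.29),[180,0,32],6),((.40,-.22,.30),[180,0,61],7),((.53,-.13,.30),[180,0,91],5)])
E
```

```text
-> (0.25, -0.42, 0.29) [180, 0, 32]
[2.07, -2.95, -0.71, -0.0, 0.0, -0.046]
[2.21, -2.86, -0.71, -0.0, -0.0, -0.047]
[2.34, -2.75, -0.71, -0.0, -0.0, -0.046]
[2.46, -2.64, -0.71, -0.0, -0.0, -0.047]
[2.58, -2.52, -0.71, -0.0, -0.0, -0.046]
[2.69, -2.39, -0.71, -0.0, -0.0, -0.047]
-> (0.4, -0.22, 0.3) [180, 0, 61]
[3.33, -1.29, -0.14, -0.0, -0.0, -0.072]
[3.42, -1.04, -0.14, -0.0, -0.0, -0.073]
[3.48, -0.79, -0.15, -0.0, -0.0, -0.072]
[3.53, -0.54, -0.14, -0.0, -0.0, -0.072]
[3.56, -0.29, -0.14, -0.0, -0.0, -0.072]
[3.58, -0.02, -0.14, -0.0, -0.0, -0.073]
[3.56, 0.23, -0.15, -0.0, -0.0, -0.072]
-> (0.53, -0.13, 0.3) [180, 0, 91]
[2.83, 1.4, 0.0, -0.0, -0.0, -0.105]
[2.68, 1.69, 0.0, -0.0, -0.0, -0.104]
[2.48, 1.96, 0.0, -0.0, -0.0, -0.105]
[2.26, 2.21, 0.0, -0.0, -0.0, -0.105]
[2.02, 2.44, 0.0, -0.0, -0.0, -0.104]
```

Call:
move_arm(steps=[[8.7, 2.1, -2.9, -0.7, 0, 0, -0.046], [8.7, 2.2, -2.9, -0.7, 0, 0, -0.047], [8.7, 2.3, -2.8, -0.7, 0, 0, -0.046], [8.7, 2.5, -2.6, -0.7, 0, 0, -0.047], [8.7, 2.6, -2.5, -0.7, 0, 0, -0.046]])

```text
time_s: 0.77
tool_pos: [0.2391, -0.4525, 0.2828]
tool_rot: [180.0, 0.0, 29.4]
force: [-0.2, 0.2, 1.6]
grip_width: 0.0868
```

Call:
move_arm(steps=[[8.7, 2.7, -2.4, -0.7, 0, 0, -0.047], [8.7, 3.3, -1.3, -0.2, 0, 0, -0.072], [8.7, 3.4, -1.0, -0.2, 0, 0, -0.073], [8.7, 3.5, -0.8, -0.2, 0, 0, -0.072], [8.7, 3.5, -0.5, -0.1, 0, 0, -0.072]])

```text
time_s: 1.18
tool_pos: [0.3369, -0.305, 0.2972]
tool_rot: [179.9, 0.0, 48.8]
force: [1.0, -0.6, 0.6]
grip_width: 0.087
```

Call:
move_arm(steps=[[8.7, 3.6, -0.3, -0.1, 0, 0, -0.072], [8.7, 3.6, 0, -0.1, 0, 0, -0.073], [8.7, 3.6, 0.2, -0.1, 0, 0, -0.072], [8.7, 2.8, 1.4, 0, 0, 0, -0.105], [8.7, 2.7, 1.7, 0, 0, 0, -0.104]])

```text
time_s: 1.6
tool_pos: [0.4538, -0.1823, 0.3002]
tool_rot: [179.9, 0.1, 73.3]
force: [0.4, -0.8, -0.1]
grip_width: 0.0868
```

Call:
move_arm(steps=[[8.7, 2.5, 2.0, 0, 0, 0, -0.105], [8.7, 2.3, 2.2, 0, 0, 0, -0.105], [8.7, 2.0, 2.4, 0, 0, 0, -0.104], [8.7, 0, 0, 0, 0, 0, 0], [8.7, 0, 0, 0, 0, 0, 0]])

```text
time_s: 2.02
tool_pos: [0.5317, -0.1279, 0.2992]
tool_rot: [-180.0, -0.1, 91.2]
force: [-0.2, -0.5, 0.2]
grip_width: 0.0872
```

```bash
python3 - <<'E'
from h import *
o=env.get_obs(); print(o['time_s'],o['tool_pos'],o['tool_rot'],o['qpos'])
w=cam('wrist'); cv2.imwrite('pics/w1.png',w['img'][:,:,::-1]); np.save('w1.npy',dict(w),allow_pickle=True)
E
```

```text
2.0167 [ 0.53173199 -0.1278925   0.29915788] [-1.79975130e+02 -7.50819395e-02  9.11607617e+01] [ 44.0783545    6.91891733 -36.12468713  92.2960317    4.0402714
  82.1619349    8.75916652]
```

View pics/w1.png

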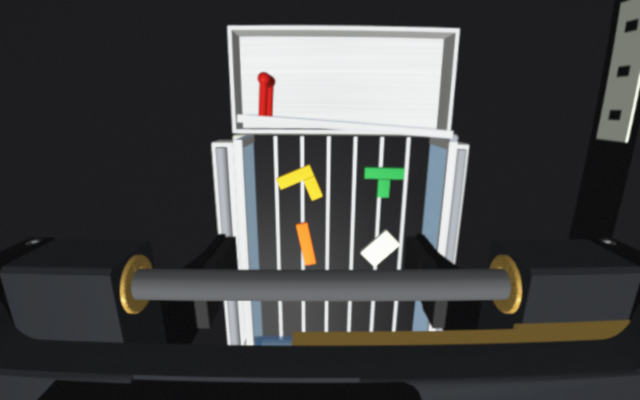

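```bash
python3 - <<'E'
from h import *
w=np.load('w1.npy',allow_pickle=True).item()
crop(w,'w1a',210,15,260,140,3); crop(w,'w1b',210,120,260,150,3)
E
```

```text
(no output)
```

View pics/w1a.png

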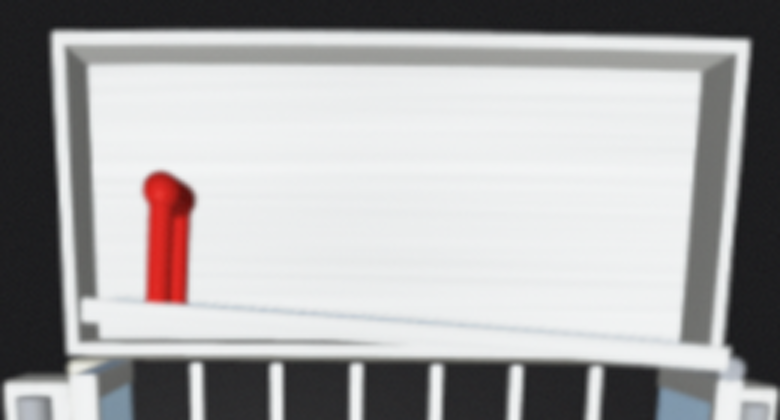

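View pics/w1b.png

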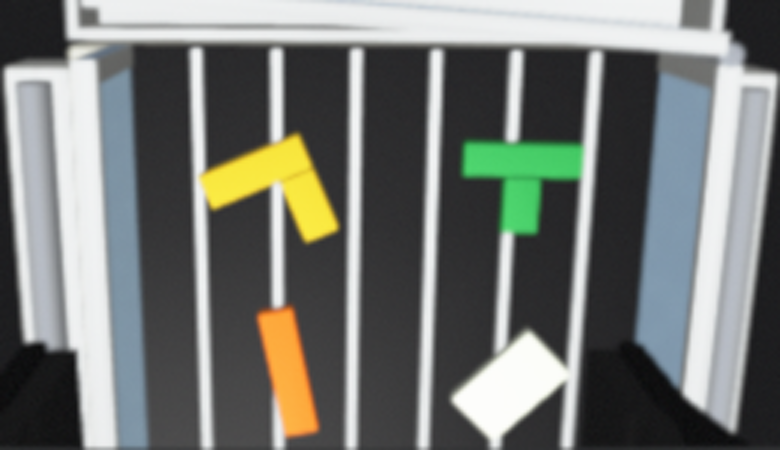

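```bash
cat > p2.py <<'E'
from h import *
from fit import P,fit
w=np.load('w1.npy',allow_pickle=True).item()
A=lambda u,v:(210+(u+.5)/3-.5,15+(v+.5)/3-.5); B=lambda u,v:(210+(u+.5)/3-.5,120+(v+.5)/3-.5)
m=fit([.557,-.183,.019],[(w,(-125,215.5,42),A(52,33)),(w,(125,215.5,42),A(749,41)),(w,(-125,101.5,42),A(68,357)),(w,(-121,211.5,5),A(88,64)),(w,(121,211.5,5),A(702,71))])
def mill(m,p):
    c,s=np.cos(m[2]),np.sin(m[2]); d=p[:2]-m[:2]; return np.r_[c*d[0]+s*d[1],-s*d[0]+c*d[1]]*1000
print('near wall',[mill(m,onz(w,B(*q),.05)).round(1) for q in((132,90),(147,445),(658,75),(636,345))])
for k,q in dict(yel=[(200,178),(212,210),(300,134),(339,230),(305,243)],org=[(258,315),(292,308),(319,431),(286,437)],grn=[(464,142),(583,146),(582,180),(464,177),(538,234),(502,232)],wht=[(451,399),(528,330),(570,376),(494,439)]).items():
    print(k,[mill(m,onz(w,B(*x),.056)).round().tolist() for x in q])
h1=onz(w,A(158,186),.111)  ; print('handle top',h1,mill(m,h1))
h2=onz(w,A(180,200),.065)  ; print('handle bottom',h2,mill(m,h2))
for q in((84,308),(730,356)): print('door',mill(m,onz(w,A(*q),.111)))
p=np.load('poses.npz'); np.savez('poses.npz',m=m,c=p['c'],a=p['a'])
E
python3 p2.py
```

```text
pose [ 0.5552 -0.1849  0.0141] 0.81
[[-0.0, 0.0], [0.1, -0.2], [0.1, -0.7], [-0.2, 0.5], [-0.0, 0.2]]
near wall [array([-99.8,  83.4]), array([-100.4,  -64.1]), array([99.2, 90.6]), array([100. , -18.2])]
yel [[-74.0, 51.0], [-70.0, 38.0], [-36.0, 68.0], [-21.0, 31.0], [-34.0, 25.0]]
org [[-53.0, -4.0], [-39.0, -1.0], [-29.0, -54.0], [-42.0, -57.0]]
grn [[26.0, 65.0], [71.0, 64.0], [71.0, 51.0], [26.0, 52.0], [56.0, 30.0], [42.0, 30.0]]
wht [[25.0, -40.0], [54.0, -10.0], [72.0, -29.0], [43.0, -57.0]]
handle top [ 0.4757661 -0.0288101  0.111    ] [-77.1695989  157.18409284]
handle bottom [ 0.47572122 -0.02959575  0.065     ] [-77.22559179 156.39915673]
door [-101.54486585  120.94264284]
door [101.92894041 107.80808201]
```

```bash
python3 - <<'E'
from plan import *
plan([((.4757,-.0292,.21),[180,0,86.8],4),((.4757,-.0292,.099),[180,0,86.8],4)])
E
```

```text
-> (0.4757, -0.0292, 0.21) [180, 0, 86.8]
[2.56, -1.32, 2.24, -0.0, 0.0, 0.018]
[2.54, -1.37, 2.23, -0.0, 0.0, 0.017]
[2.52, -1.41, 2.24, -0.0, 0.001, 0.018]
[2.49, -1.46, 2.23, -0.001, -0.0, 0.017]
-> (0.4757, -0.0292, 0.099) [180, 0, 86.8]
[-0.0, -0.0, 2.78, 0.0, -0.0, 0.0]
[-0.0, -0.0, 2.77, 0.0, -0.0, 0.0]
[-0.0, -0.0, 2.78, 0.0, -0.0, 0.0]
[-0.0, -0.0, 2.77, 0.0, -0.0, 0.0]
```

Call:
move_arm(steps=[[8.7, 2.56, -1.32, 2.24, 0, 0, 0.018], [8.7, 2.54, -1.37, 2.23, 0, 0, 0.017], [8.7, 2.52, -1.41, 2.24, 0, 0, 0.018], [8.7, 2.49, -1.46, 2.23, 0, 0, 0.017], [8.7, 0, 0, 0, 0, 0, 0]])

```text
time_s: 2.58
tool_pos: [0.4705, -0.024, 0.2059]
tool_rot: [-179.5, -0.0, 87.1]
force: [-0.6, 1.9, 0.0]
grip_width: 0.087
```

```bash
python3 - <<'E'
from plan import *
w=cam('wrist'); cv2.imwrite('pics/w2.png',w['img'][:,:,::-1])
plan([((.4757,-.0292,.099),[180,0,86.8],4)])
E
```

```text
-> (0.4757, -0.0292, 0.099) [180, 0, 86.8]
[-0.05, 0.08, 2.73, -0.001, 0.0, 0.001]
[-0.06, 0.08, 2.73, -0.001, 0.001, 0.001]
[-0.05, 0.08, 2.73, -0.001, 0.0, 0.001]
[-0.06, 0.08, 2.73, -0.001, 0.001, 0.001]
```

View pics/w2.png

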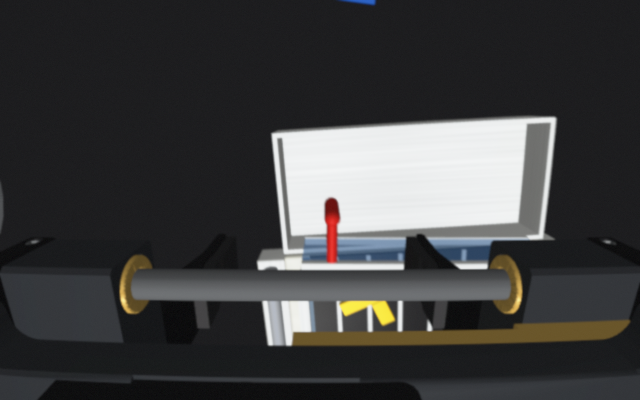

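Call:
move_arm(steps=[[8.7, 0, 0, 2.8, 0, 0, 0], [8.7, 0, 0, 2.8, 0, 0, 0], [8.7, 0, 0, 2.7, 0, 0, 0], [8.7, 0, 0, 1.7, 0, 0, 0], [8.7, 0, 0, 0, 0, 0, 0]])

```text
time_s: 3.05
tool_pos: [0.474, -0.03, 0.1075]
tool_rot: [-179.7, -0.0, 86.8]
force: [-0.5, 0.0, 0.7]
grip_width: 0.0867
```

```bash
python3 - <<'E'
from plan import *
w=cam('wrist'); cv2.imwrite('pics/w3.png',w['img'][:,:,::-1])
o=env.get_obs();print(o['tool_pos'],o['tool_rot'],o['force'])
plan([((.4757,-.0292,.099),[180,0,86.8],1)])
E
```

```text
[ 0.47539767 -0.0296848   0.10943347] [-1.79857251e+02  3.27182323e-04  8.68073827e+01] [-0.48702205 -0.42575326  0.17307985]
-> (0.4757, -0.0292, 0.099) [180, 0, 86.8]
[0.05, 0.03, 1.04, -0.002, 0.0, 0.0]
```

View pics/w3.png

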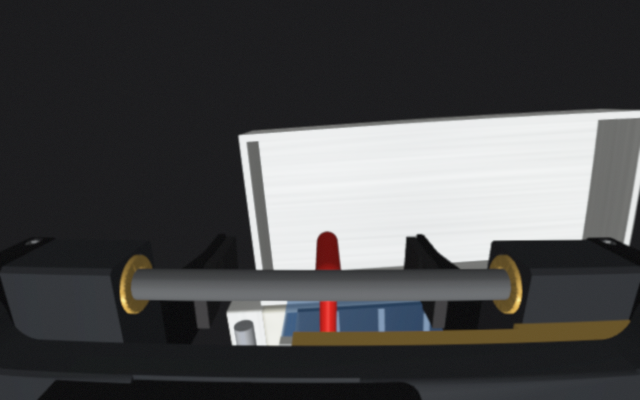

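Call:
move_arm(steps=[[8.7, 0, 0, 1.0, 0, 0, 0], [0.8, 0, 0, 0, 0, 0, 0], [0.8, 0, 0, 0, 0, 0, 0], [0.8, 0, 0, 0, 0, 0, 0], [0.8, 0, 0, 0, 0, 0, 0]], force=20)

```text
time_s: 3.52
tool_pos: [0.4769, -0.0282, 0.1009]
tool_rot: [179.9, 0.0, 87.0]
force: [-1.1, -0.4, 0.3]
grip_width: 0.0678
```

Call:
move_arm(steps=[[0.8, 0, 0, 0, 0, 0, 0], [0.8, 0, 0, 0, 0, 0, 0], [0.8, 0, 0, 0, 0, 0, 0], [0.8, 0, 0, 0, 0, 0, 0]])

```text
time_s: 3.85
tool_pos: [0.4763, -0.028, 0.1002]
tool_rot: [180.0, 0.0, 87.0]
force: [0.5, -0.5, -0.2]
grip_width: 0.0416
```

Call:
move_arm(steps=[[0.8, 0, 0, 0, 0, 0, 0], [0.8, 0, 0, 0, 0, 0, 0], [0.8, 0, 0, 0, 0, 0, 0], [0.8, 0, 0, 0, 0, 0, 0], [0.8, 0, 0, 0, 0, 0, 0]])

```text
time_s: 4.27
tool_pos: [0.4773, -0.0282, 0.1003]
tool_rot: [179.9, 0.0, 87.0]
force: [2.6, 0.2, -4.4]
grip_width: 0.0112
```

```bash
python3 - <<'E'
from plan import *
o=env.get_obs(); print(o['grip_width'])
m=np.load('poses.npz')['m']
T=T_obs(o)
c,s=np.cos(m[2]),np.sin(m[2])
def hand(th):
    x=103-183*np.cos(th)+41*np.sin(th); y=103+183*np.sin(th)+41*np.cos(th); x/=1000;y/=1000
    return np.array([m[0]+c*x-s*y,m[1]+s*x+c*y])
th0=.07; y0=o['tool_rot'][2]; off=T[:2,3]-hand(th0); print(off)
# incremental arc of 0.09 rad per row
th=th0; P0=T[:3,3].copy()
n=20; st=(1.78-th0)/n
for k in range(1,n+1):
    Q0=T[:3,:3].copy(); h=hand(th0+k*st); 
    d=np.array([*h,0])-np.array([*hand(th0+(k-1)*st),0])
    dt=Q0.T@d*100; T[:3,:3]=R.from_euler('z',-st).as_matrix()@Q0
    print(k,np.round(dt,2).tolist(), np.round(st,4), h.round(3))
E
```

```text
0.011222749894991425
[0.00099181 0.00111675]
1 [1.55, 0.42, 0.0] 0.0855 [ 0.481 -0.014]
2 [1.55, 0.42, 0.0] 0.0855 [0.488 0.001]
3 [1.55, 0.42, 0.0] 0.0855 [0.495 0.015]
4 [1.55, 0.42, 0.0] 0.0855 [0.504 0.028]
5 [1.55, 0.42, 0.0] 0.0855 [0.514 0.041]
6 [1.55, 0.42, 0.0] 0.0855 [0.525 0.053]
7 [1.55, 0.42, 0.0] 0.0855 [0.536 0.063]
8 [1.55, 0.42, 0.0] 0.0855 [0.549 0.073]
9 [1.55, 0.42, 0.0] 0.0855 [0.563 0.082]
10 [1.55, 0.42, 0.0] 0.0855 [0.577 0.089]
11 [1.55, 0.42, 0.0] 0.0855 [0.592 0.095]
12 [1.55, 0.42, 0.0] 0.0855 [0.607 0.1  ]
13 [1.55, 0.42, 0.0] 0.0855 [0.623 0.104]
14 [1.55, 0.42, 0.0] 0.0855 [0.638 0.106]
15 [1.55, 0.42, 0.0] 0.0855 [0.654 0.107]
16 [1.55, 0.42, 0.0] 0.0855 [0.67  0.107]
17 [1.55, 0.42, 0.0] 0.0855 [0.686 0.105]
18 [1.55, 0.42, 0.0] 0.0855 [0.702 0.102]
19 [1.55, 0.42, 0.0] 0.0855 [0.717 0.097]
20 [1.55, 0.42, 0.0] 0.0855 [0.732 0.091]
```

Call:
move_arm(steps=[[0.8, 1.55, 0.42, 0, 0, 0, 0.0855], [0.8, 1.55, 0.42, 0, 0, 0, 0.0855], [0.8, 1.55, 0.42, 0, 0, 0, 0.0855], [0.8, 1.55, 0.42, 0, 0, 0, 0.0855], [0.8, 1.55, 0.42, 0, 0, 0, 0.0855]])

```text
time_s: 4.68
tool_pos: [0.5146, 0.042, 0.1002]
tool_rot: [179.9, 0.0, 62.2]
force: [3.2, -3.2, -0.7]
grip_width: 0.0114
```

Call:
move_arm(steps=[[0.8, 1.55, 0.42, 0, 0, 0, 0.0855], [0.8, 1.55, 0.42, 0, 0, 0, 0.0855], [0.8, 1.55, 0.42, 0, 0, 0, 0.0855], [0.8, 1.55, 0.42, 0, 0, 0, 0.0855], [0.8, 1.55, 0.42, 0, 0, 0, 0.0855]])

```text
time_s: 5.1
tool_pos: [0.5778, 0.0905, 0.1002]
tool_rot: [179.9, 0.0, 37.7]
force: [0.5, -1.8, 3.1]
grip_width: 0.0112
```

Call:
move_arm(steps=[[0.8, 1.55, 0.42, 0, 0, 0, 0.0855], [0.8, 1.55, 0.42, 0, 0, 0, 0.0855], [0.8, 1.55, 0.42, 0, 0, 0, 0.0855], [0.8, 1.55, 0.42, 0, 0, 0, 0.0855], [0.8, 1.55, 0.42, 0, 0, 0, 0.0855]])

```text
time_s: 5.52
tool_pos: [0.6554, 0.1084, 0.1003]
tool_rot: [179.9, 0.0, 13.2]
force: [-0.0, -2.5, 3.7]
grip_width: 0.0115
```

Call:
move_arm(steps=[[0.8, 1.55, 0.42, 0, 0, 0, 0.0855], [0.8, 1.55, 0.42, 0, 0, 0, 0.0855], [0.8, 1.55, 0.42, 0, 0, 0, 0.0855], [0.8, 1.55, 0.42, 0, 0, 0, 0.0855], [0.8, 0, 0, 0, 0, 0, 0]])

```text
time_s: 5.93
tool_pos: [0.7208, 0.0975, 0.1003]
tool_rot: [-180.0, -0.2, -6.4]
force: [0.4, 0.2, 2.7]
grip_width: 0.0113
```

Call:
move_arm(steps=[[5, 0, 0, 0, 0, 0, 0], [5, 0, 0, 0, 0, 0, 0], [5, 0, 0, 0, 0, 0, 0], [5, 0, 0, 0, 0, 0, 0], [5, 0, 0, -1, 0, 0, 0]])

```text
time_s: 6.35
tool_pos: [0.7156, 0.0986, 0.1079]
tool_rot: [179.9, 0.3, -6.1]
force: [-0.4, 0.2, -0.6]
grip_width: 0.0367
```

Call:
move_arm(steps=[[8.7, 0, 0, -3.5, 0, 0, 0], [8.7, 0, 0, -4, 0, 0, 0], [8.7, 0, 0, -4, 0, 0, 0], [8.7, 0, 0, -4, 0, 0, 0], [8.7, 0, 0, -3, 0, 0, 0]])

```text
time_s: 6.77
tool_pos: [0.7179, 0.0992, 0.3005]
tool_rot: [-179.9, -0.3, -6.1]
force: [1.6, 0.4, 1.0]
grip_width: 0.07
```

```bash
python3 - <<'E'
from plan import *
t=cam('top'); crop(t,'t3',180,130,240,130,3.3)
o=env.get_obs(); y0=o['tool_rot'][2]; print(o['qpos'])
s=o['tool_pos']; e=np.array([.4775,.3856,.34]); n=22
plan([(s+(e-s)*k/11,[180,0,y0+(148-y0)*k/11],2) for k in range(1,12)])
E
```

```text
[   6.52330957   28.69932664  -26.24311533   64.61855207   12.36246702
   88.45283327 -113.13507323]
-> [0.69777429 0.12575092 0.3101627 ] [180, 0, np.float64(7.901110189463159)]
[-1.23, -1.18, -0.16, -0.001, -0.007, -0.122]
[-1.08, -1.31, -0.16, -0.001, -0.007, -0.122]
-> [0.67574686 0.15173583 0.31314643] [180, 0, np.float64(21.910999170516842)]
[-0.91, -1.44, -0.15, -0.0, 0.0, -0.123]
[-0.73, -1.54, -0.14, -0.0, 0.0, -0.122]
-> [0.65371943 0.17772074 0.31613016] [180, 0, np.float64(35.92088815157052)]
[-0.54, -1.62, -0.15, -0.0, 0.0, -0.122]
[-0.34, -1.67, -0.15, -0.0, 0.0, -0.123]
-> [0.631692   0.20370565 0.31911389] [180, 0, np.float64(49.93077713262421)]
[-0.13, -1.7, -0.15, -0.0, 0.0, -0.122]
[0.08, -1.7, -0.15, -0.0, 0.0, -0.122]
-> [0.60966457 0.22969055 0.32209762] [180, 0, np.float64(63.94066611367789)]
[0.29, -1.68, -0.15, -0.0, -0.0, -0.122]
[0.48, -1.63, -0.15, -0.0, -0.0, -0.123]
-> [0.58763715 0.25567546 0.32508135] [180, 0, np.float64(77.95055509473157)]
[0.68, -1.56, -0.15, -0.0, -0.0, -0.122]
[0.87, -1.46, -0.14, -0.0, -0.0, -0.122]
-> [0.56560972 0.28166037 0.32806508] [180, 0, np.float64(91.96044407578525)]
[1.04, -1.35, -0.15, -0.0, -0.0, -0.122]
[1.2, -1.21, -0.15, -0.0, -0.0, -0.123]
-> [0.54358229 0.30764528 0.33104881] [180, 0, np.float64(105.97033305683894)]
[1.34, -1.06, -0.15, -0.0, -0.0, -0.122]
[1.45, -0.88, -0.15, -0.0, -0.0, -0.122]
-> [0.52155486 0.33363018 0.33403254] [180, 0, np.float64(119.98022203789263)]
[1.55, -0.7, -0.15, -0.0, -0.0, -0.122]
[1.63, -0.51, -0.15, -0.0, -0.0, -0.123]
-> [0.49952743 0.35961509 0.33701627] [180, 0, np.float64(133.99011101894632)]
[1.68, -0.3, -0.15, -0.0, -0.0, -0.122]
[1.7, -0.1, -0.14, -0.0, -0.0, -0.122]
-> [0.4775 0.3856 0.34  ] [180, 0, np.float64(148.0)]
[1.7, 0.11, -0.15, 0.0, -0.0, -0.122]
[1.67, 0.31, -0.15, 0.0, -0.0, -0.123]
```

View pics/t3.png

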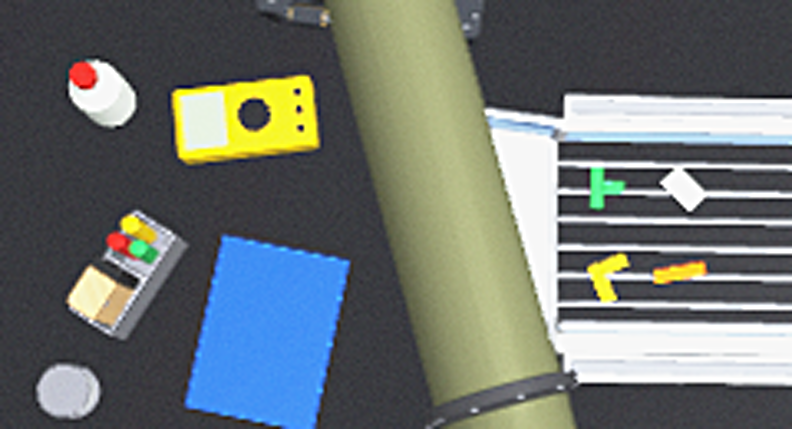

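Call:
move_arm(steps=[[8.7, -1.2, -1.2, -0.2, 0, 0, -0.122], [8.7, -1.1, -1.3, -0.2, 0, 0, -0.122], [8.7, -0.9, -1.4, -0.2, 0, 0, -0.122], [8.7, -0.7, -1.5, -0.2, 0, 0, -0.122], [8.7, -0.5, -1.6, -0.2, 0, 0, -0.122]])

```text
time_s: 7.23
tool_pos: [0.6629, 0.1638, 0.3058]
tool_rot: [180.0, -0.0, 29.2]
force: [-0.0, -0.2, -0.5]
grip_width: 0.0865
```

Call:
move_arm(steps=[[8.7, -0.3, -1.7, -0.2, 0, 0, -0.122], [8.7, -0.1, -1.7, -0.2, 0, 0, -0.122], [8.7, 0.1, -1.7, -0.2, 0, 0, -0.122], [8.7, 0.3, -1.7, -0.1, 0, 0, -0.122], [8.7, 0.5, -1.6, -0.1, 0, 0, -0.122]])

```text
time_s: 7.65
tool_pos: [0.6087, 0.2299, 0.3138]
tool_rot: [180.0, 0.0, 64.2]
force: [0.0, 0.1, -0.0]
grip_width: 0.0875
```

Call:
move_arm(steps=[[8.7, 0.7, -1.6, -0.1, 0, 0, -0.122], [8.7, 0.9, -1.5, -0.1, 0, 0, -0.122], [8.7, 1.0, -1.3, -0.1, 0, 0, -0.122], [8.7, 1.2, -1.2, -0.1, 0, 0, -0.122], [8.7, 1.3, -1.1, -0.1, 0, 0, -0.122]])

```text
time_s: 8.07
tool_pos: [0.5535, 0.2947, 0.3186]
tool_rot: [180.0, 0.0, 99.1]
force: [-0.0, 0.3, -0.3]
grip_width: 0.0869
```

Call:
move_arm(steps=[[8.7, 1.5, -0.9, -0.1, 0, 0, -0.122], [8.7, 1.6, -0.7, -0.1, 0, 0, -0.122], [8.7, 1.6, -0.5, -0.1, 0, 0, -0.122], [8.7, 1.7, -0.3, -0.1, 0, 0, -0.122], [8.7, 1.7, -0.1, -0.1, 0, 0, -0.122]])

```text
time_s: 8.48
tool_pos: [0.4984, 0.3608, 0.3237]
tool_rot: [180.0, 0.1, 134.1]
force: [-0.1, 0.3, -0.3]
grip_width: 0.0872
```

Call:
move_arm(steps=[[8.7, 1.7, 0.1, -0.1, 0, 0, -0.122], [8.7, 1.7, 0.3, -0.1, 0, 0, -0.122], [8.7, 0, 0, 0, 0, 0, 0], [8.7, 0, 0, 0, 0, 0, 0]])

```text
time_s: 8.82
tool_pos: [0.4764, 0.3868, 0.3256]
tool_rot: [180.0, 0.0, 147.6]
force: [-0.2, -0.7, -0.1]
grip_width: 0.0869
```

```bash
python3 - <<'E'
from h import *
o=env.get_obs(); print(o['time_s'],o['tool_pos'],o['tool_rot'],o['qpos'])
w=cam('wrist'); cv2.imwrite('pics/w4.png',w['img'][:,:,::-1]); np.save('w4.npy',dict(w),allow_pickle=True)
E
```

```text
8.8167 [0.47640412 0.38681815 0.32556098] [1.79992348e+02 4.98548947e-02 1.47619322e+02] [  3.88313395  21.98381421 -60.39808902  79.9727914   19.04860688
  88.80772076   2.58894362]
```

View pics/w4.png

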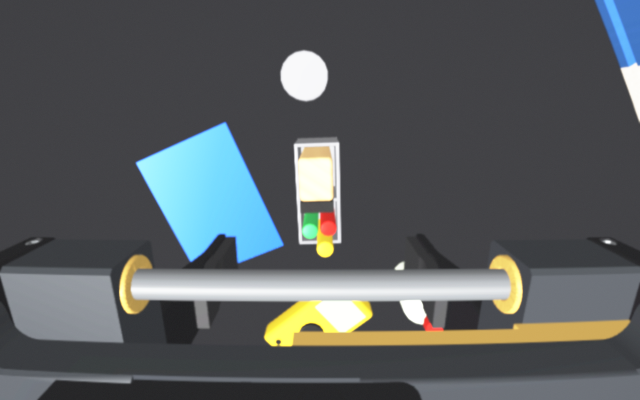

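```bash
python3 - <<'E'
from h import *
w=np.load('w4.npy',allow_pickle=True).item()
crop(w,'w4a',260,40,120,220,3); crop(w,'w4b',130,115,160,150,4)
E
```

```text
(no output)
```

View pics/w4a.png

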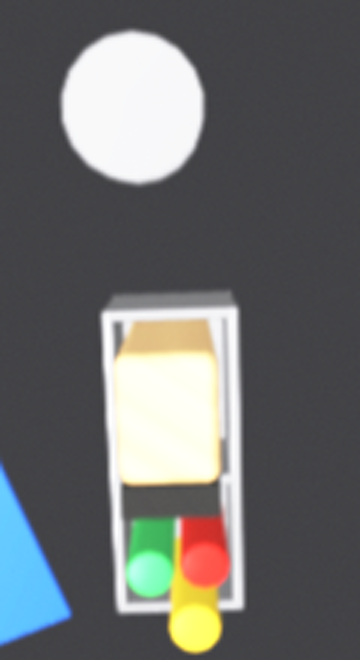

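View pics/w4b.png

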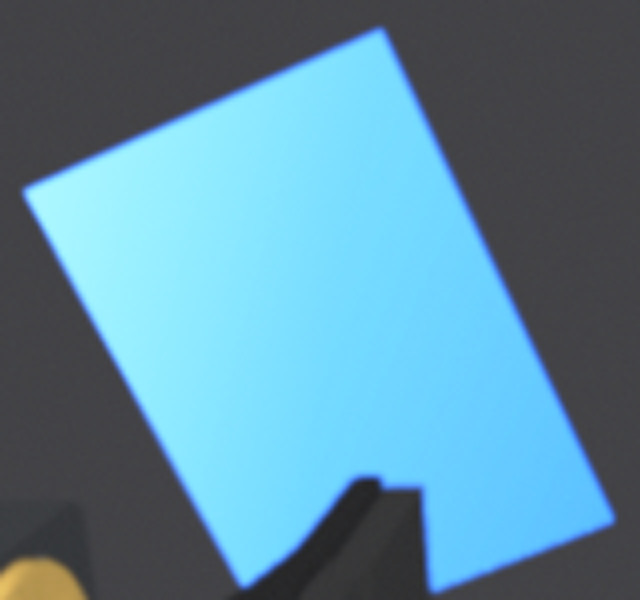

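```bash
python3 - <<'E'
from h import *
from fit import fit
p=dict(np.load('poses.npz'))
w=np.load('w4.npy',allow_pickle=True).item()
A=lambda u,v:(260+(u+.5)/3-.5,40+(v+.5)/3-.5); B=lambda u,v:(130+(u+.5)/4-.5,115+(v+.5)/4-.5)
c=fit(p['c'],[(w,(26,-62,70),A(102,313)),(w,(-26,-62,70),A(238,307)),(w,(-26,62,70),A(244,607)),(w,(26,62,70),A(119,611))])
b=fit(p['c'],[(w,(17,-28,135),A(115,355)),(w,(-17,-28,135),A(218,351)),(w,(-17,16,135),A(220,483)),(w,(17,16,135),A(122,486)),(w,(-17,28,135),A(222,516)),(w,(17,28,135),A(125,517))])
a=fit(p['a'],[(w,(-95,70,3),B(382,28)),(w,(-95,-70,3),B(24,190)),(w,(95,70,3),B(614,521)),(w,(95,-70,3),B(243,588))])
print('spool',onz(w,A(133,107),.05))
p.update(c=c,b=b,a=a); np.savez('poses.npz',**p)
E
```

```text
pose [ 0.4978  0.3692 -2.0997] -120.3
[[-0.1, -0.6], [-0.0, -0.3], [0.1, 0.5], [-0.0, 0.6]]
pose [ 0.4746  0.382  -2.1019] -120.43
[[-0.4, -0.3], [0.4, -0.2], [0.8, -0.2], [-0.5, -0.1], [0.5, 0.2], [-0.9, 1.0]]
pose [ 0.4416  0.2232 -0.1845] -10.57
[[0.2, -0.3], [-0.5, -1.3], [-0.9, 0.3], [7.3, 15.1]]
spool [0.37342676 0.42861691 0.05      ]
```

```bash
cat >> plan.py <<'E'
def rpy(zd,yd):
    z=np.array(zd,float);z/=np.linalg.norm(z); y=np.array(yd,float); y-=z*(y@z); y/=np.linalg.norm(y)
    return R.from_matrix(np.c_[np.cross(y,z),y,z]).as_euler('xyz',degrees=True).round(2)
E
python3 - <<'E'
from plan import *
q=rpy((.610,-.358,-.707),(.506,.862,0)); print(q)
plan([((.39,.432,.24),q,8),((.4709,.3841,.1142),q,5)])
E
```

```text
[180.    45.01 149.59]
-> (0.39, 0.432, 0.24) [180.    45.01 149.59]
[1.25, -0.1, 1.06, -0.002, -0.098, -0.004]
[1.35, -0.1, 0.93, -0.002, -0.098, -0.005]
[1.43, -0.09, 0.8, -0.002, -0.098, -0.004]
[1.51, -0.08, 0.65, -0.002, -0.098, -0.005]
[1.56, -0.08, 0.5, -0.002, -0.098, -0.004]
[1.61, -0.08, 0.35, -0.002, -0.098, -0.005]
[1.63, -0.06, 0.19, -0.002, -0.098, -0.005]
[1.64, -0.06, 0.02, -0.002, -0.098, -0.004]
-> (0.4709, 0.3841, 0.1142) [180.    45.01 149.59]
[0.45, -0.01, 3.11, 0.0, -0.0, -0.0]
[0.45, -0.01, 3.11, 0.0, -0.0, -0.0]
[0.45, -0.01, 3.11, 0.0, -0.0, -0.0]
[0.45, -0.0, 3.11, 0.0, -0.0, -0.0]
[0.45, -0.01, 3.11, 0.0, -0.0, -0.0]
```

Call:
move_arm(steps=[[8.7, 1.25, -0.1, 1.06, -0.002, -0.098, -0.004], [8.7, 1.35, -0.1, 0.93, -0.002, -0.098, -0.005], [8.7, 1.43, -0.1, 0.8, -0.002, -0.098, -0.004], [8.7, 1.5, -0.1, 0.65, -0.002, -0.098, -0.005]])

```text
time_s: 9.3
tool_pos: [0.4337, 0.4087, 0.2834]
tool_rot: [179.5, 22.8, 148.3]
force: [-0.4, -0.2, -0.5]
grip_width: 0.0868
```

Call:
move_arm(steps=[[8.7, 1.56, -0.08, 0.5, -0.002, -0.098, -0.004], [8.7, 1.6, -0.08, 0.35, -0.002, -0.098, -0.005], [8.7, 1.63, -0.06, 0.2, -0.002, -0.098, -0.005], [8.7, 1.64, -0.06, 0, -0.002, -0.098, -0.004], [8.7, 0, 0, 0, 0, 0, 0]])

```text
time_s: 9.72
tool_pos: [0.382, 0.435, 0.2354]
tool_rot: [-179.5, 44.9, 150.8]
force: [-1.1, 1.1, 0.1]
grip_width: 0.0869
```

```bash
python3 - <<'E'
from plan import *
print(env.get_obs()['qpos'])
q=rpy((.610,-.358,-.707),(.506,.862,0))
plan([((.4709,.3841,.1142),q,5)])
w=cam('wrist'); cv2.imwrite('pics/w5.png',w['img'][:,:,::-1])
E
```

```text
[-30.9410737   23.62118087 -54.1842577   99.47165423  58.00447843
  93.61857694 -36.77416799]
-> (0.4709, 0.3841, 0.1142) [180.    45.01 149.59]
[0.26, 0.01, 3.16, 0.001, -0.0, 0.003]
[0.26, 0.0, 3.17, 0.002, -0.001, 0.003]
[0.26, 0.02, 3.16, 0.001, -0.0, 0.003]
[0.26, 0.01, 3.16, 0.001, -0.001, 0.003]
[0.27, 0.02, 3.16, 0.001, 0.0, 0.003]
```

View pics/w5.png

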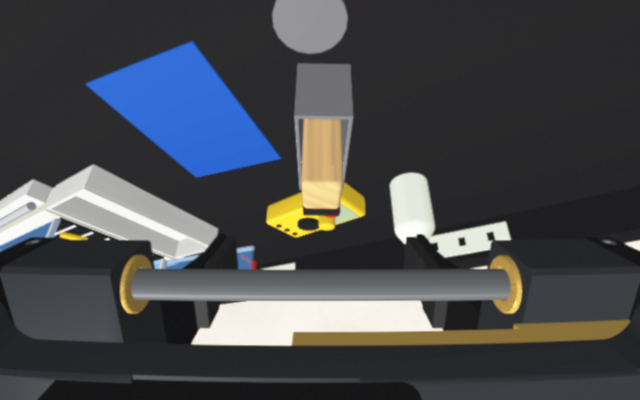

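Call:
move_arm(steps=[[8.7, 0.3, 0, 3.2, 0, 0, 0.003], [8.7, 0.3, 0, 3.2, 0, 0, 0.003], [8.7, 0.3, 0, 3.2, 0, 0, 0.003], [8.7, 0.2, 0, 2.0, 0, 0, 0], [8.7, 0, 0, 0, 0, 0, 0]])

```text
time_s: 10.18
tool_pos: [0.4568, 0.3895, 0.1478]
tool_rot: [179.8, 45.0, 148.7]
force: [0.9, -0.8, -0.8]
grip_width: 0.0871
```

```bash
python3 - <<'E'
from plan import *
print(env.get_obs()['qpos'])
q=rpy((.610,-.358,-.707),(.506,.862,0))
w=cam('wrist'); cv2.imwrite('pics/w6.png',w['img'][:,:,::-1])
o=env.get_obs();print(o['tool_pos'],o['tool_rot'])
plan([((.4709,.3841,.1142),q,1)])
E
```

```text
[-25.91461282  27.91668257 -49.48888432 105.03217997  64.21420193
  84.13908323 -40.05364235]
[0.45536761 0.39209791 0.14981169] [179.58505411  44.94263827 148.75092524]
-> (0.4709, 0.3841, 0.1142) [180.    45.01 149.59]
[1.28, 0.09, 3.75, -0.003, -0.001, -0.01]
```

View pics/w6.png

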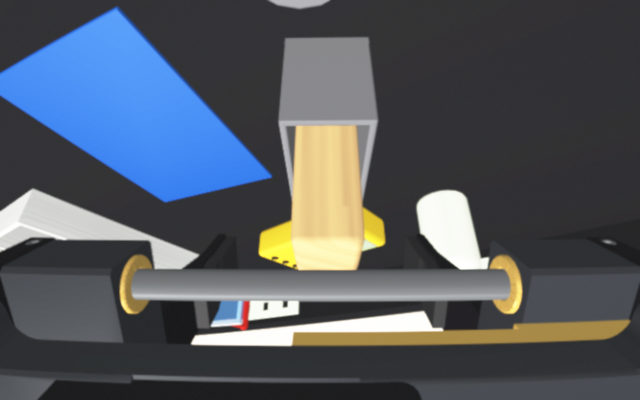

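Call:
move_arm(steps=[[8.7, 0.7, 0.05, 2.0, 0, 0, 0], [8.7, 0.6, 0.05, 1.7, 0, 0, 0], [6, 0, 0, 0, 0, 0, 0], [3.2, 0, 0, 0, 0, 0, 0], [3.2, 0, 0, 0, 0, 0, 0]], force=30)

```text
time_s: 10.65
tool_pos: [0.4675, 0.3891, 0.1162]
tool_rot: [179.3, 44.9, 149.0]
force: [0.2, 1.0, 0.1]
grip_width: 0.0744
```

Call:
move_arm(steps=[[3, 0, 0, 0, 0, 0, 0], [3, 0, 0, 0, 0, 0, 0], [3, 0, 0, 0, 0, 0, 0], [3, 0, 0, 0, 0, 0, 0], [3, 0, 0, 0, 0, 0, 0]])

```text
time_s: 11.07
tool_pos: [0.4676, 0.3885, 0.1154]
tool_rot: [179.4, 44.9, 149.1]
force: [0.5, 0.8, 0.1]
grip_width: 0.0416
```

```bash
python3 - <<'E'
from plan import *
o=env.get_obs();print(o['tool_pos'],o['tool_rot'],o['grip_width'],o['force'])
c=cam('side'); crop(c,'s5',200,60,200,150,4)
E
```

```text
[0.46755949 0.38848685 0.11539626] [179.39543939  44.93104592 149.09505372] 0.04159849519800488 [0.54834589 0.82436324 0.08611527]
```

View pics/s5.png

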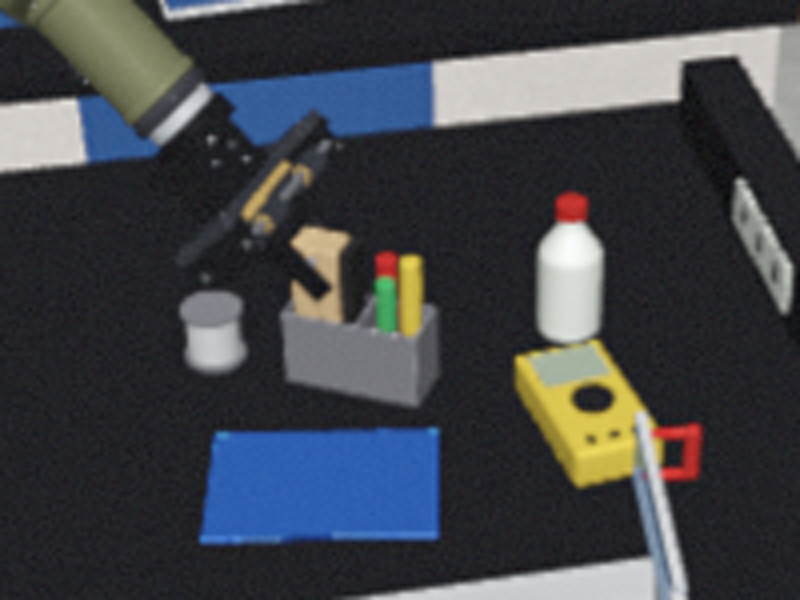

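Call:
move_arm(steps=[[3, 0, -0.2, 0.3, 0, 0, 0], [3, 0, 0, 0, 0, 0, 0], [3, 0, 0, 0, 0, 0, 0], [3, 0, 0, 0, 0, 0, 0]])

```text
time_s: 11.45
tool_pos: [0.4686, 0.3859, 0.114]
tool_rot: [179.3, 45.0, 149.1]
force: [-1.6, 0.3, 5.4]
grip_width: 0.0338
```

```bash
python3 - <<'E'
from plan import *
o=env.get_obs();print(o['tool_pos'],o['tool_rot'],o['grip_width'],o['force'])
q=o['tool_rot']
plan([((.4679,.3881,.205),q,3),])
E
```

```text
[0.46855912 0.38591497 0.1139696 ] [179.33911939  44.99122265 149.0666942 ] 0.0338050343490798 [-1.57168102  0.30799041  5.38531789]
-> (0.4679, 0.3881, 0.205) [179.33911939  44.99122265 149.0666942 ]
[-2.11, 0.08, -2.18, 0.0, 0.0, -0.0]
[-2.1, 0.07, -2.19, 0.0, 0.0, -0.0]
[-2.11, 0.08, -2.18, 0.0, 0.0, -0.0]
```

Call:
move_arm(steps=[[3, -1.5, 0, -1.5, 0, 0, 0], [3, -2.1, 0, -2.1, 0, 0, 0], [3, -2.1, 0, -2.1, 0, 0, 0], [3, -2.1, 0, -2.1, 0, 0, 0], [3, -1.5, 0, -1.5, 0, 0, 0]])

```text
time_s: 11.87
tool_pos: [0.4681, 0.3847, 0.2461]
tool_rot: [179.3, 44.9, 149.0]
force: [0.9, 0.1, -0.7]
grip_width: 0.034
```

```bash
python3 - <<'E'
from plan import *
o=env.get_obs();print(o['tool_pos'],o['tool_rot'],o['grip_width'],o['force'],o['qpos'])
c=cam('side'); crop(c,'s6',200,40,200,150,4)
w=cam('wrist'); cv2.imwrite('pics/w7.png',w['img'][:,:,::-1])
E
```

```text
[0.46809219 0.3847199  0.24612538] [179.33991586  44.89564908 149.0396007 ] 0.03401843921827102 [ 0.92725817  0.09104861 -0.72840838] [-21.44476264  20.13182704 -52.31788329 100.81929818  59.18590467
  86.47708602 -29.4585604 ]
```

View pics/s6.png

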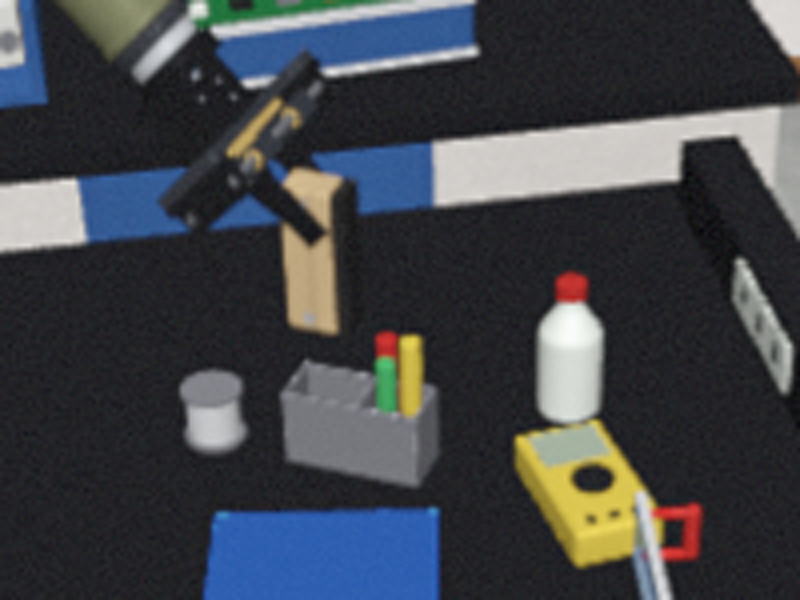

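View pics/w7.png

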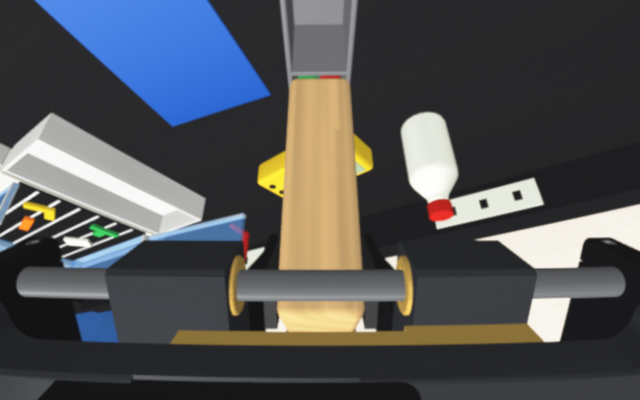

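```bash
python3 - <<'E'
from plan import *
q=rpy((-.5,.5,-.707),(.7071,.7071,0)); print(q)
q2=rpy((-.5,.5,-.707),(-.7071,-.7071,0)); print(q2)
# which is right: tool x horizontal should be -Zb = (-.707,.707)
print(R.from_euler('xyz',q,degrees=True).as_matrix()[:,0])
T=plan([((.4746,.1924,.28),q,16)])
E
```

```text
[180. -45. 135.]
[180.  45. -45.]
[-0.5         0.5         0.70710678]
-> (0.4746, 0.1924, 0.28) [180. -45. 135.]
[-0.61, -1.02, 0.3, 0.001, 0.097, 0.018]
[-0.65, -1.01, 0.25, 0.001, 0.098, 0.017]
[-0.69, -1.0, 0.18, 0.001, 0.097, 0.018]
[-0.72, -0.98, 0.11, 0.001, 0.098, 0.017]
[-0.75, -0.97, 0.04, 0.001, 0.097, 0.018]
[-0.76, -0.96, -0.03, 0.001, 0.098, 0.017]
[-0.78, -0.95, -0.1, 0.0, 0.097, 0.018]
[-0.78, -0.93, -0.19, 0.001, 0.098, 0.017]
[-0.77, -0.91, -0.25, 0.001, 0.097, 0.018]
[-0.76, -0.91, -0.33, 0.001, 0.098, 0.017]
[-0.73, -0.89, -0.4, 0.001, 0.097, 0.018]
[-0.72, -0.88, -0.47, 0.001, 0.098, 0.018]
[-0.67, -0.87, -0.54, 0.001, 0.097, 0.017]
[-0.64, -0.86, -0.6, 0.001, 0.098, 0.018]
[-0.59, -0.84, -0.67, 0.001, 0.097, 0.017]
[-0.54, -0.84, -0.71, 0.001, 0.098, 0.018]
```

Call:
move_arm(steps=[[3, -1.3, -1.0, -0.4, 0, 0.097, 0.018], [3, -1.2, -1.0, -0.4, 0, 0.098, 0.017], [3, -0.8, -1.0, 0, 0, 0.097, 0.018], [3, -0.7, -1.0, 0.1, 0, 0.098, 0.017], [3, -0.75, -1.0, 0, 0, 0.097, 0.018]])

```text
time_s: 12.38
tool_pos: [0.4689, 0.3234, 0.2745]
tool_rot: [176.9, 16.5, 144.3]
force: [0.6, -0.7, -2.6]
grip_width: 0.0338
```

Call:
move_arm(steps=[[3, -0.76, -0.96, 0, 0, 0.098, 0.017], [3, -0.78, -0.95, -0.1, 0, 0.097, 0.018], [3, -0.78, -0.93, -0.2, 0, 0.098, 0.017], [3, -0.77, -0.91, -0.25, 0, 0.097, 0.018], [3, -0.76, -0.91, -0.33, 0, 0.098, 0.017]])

```text
time_s: 12.8
tool_pos: [0.4714, 0.262, 0.2844]
tool_rot: [176.8, -11.6, 140.8]
force: [0.8, 0.2, -2.0]
grip_width: 0.0341
```

Call:
move_arm(steps=[[3, -0.73, -0.89, -0.4, 0, 0.097, 0.018], [3, -0.72, -0.88, -0.47, 0, 0.098, 0.018], [3, -0.67, -0.87, -0.54, 0, 0.097, 0.017], [3, -0.64, -0.86, -0.6, 0, 0.098, 0.018], [3, -0.6, -0.84, -0.67, 0, 0.097, 0.017]])

```text
time_s: 13.22
tool_pos: [0.4737, 0.2013, 0.2936]
tool_rot: [178.8, -39.7, 136.4]
force: [1.1, -0.4, -1.8]
grip_width: 0.0338
```

Call:
move_arm(steps=[[3, -0.5, -0.84, -0.7, 0, 0.098, 0.018], [3, 0, 0, 0, 0, 0, 0], [3, 0, 0, 0, 0, 0, 0]])

```text
time_s: 13.47
tool_pos: [0.4744, 0.1885, 0.2939]
tool_rot: [179.8, -45.2, 134.8]
force: [-0.6, 0.2, -2.3]
grip_width: 0.0336
```

```bash
python3 - <<'E'
from plan import *
o=env.get_obs();print(o['tool_pos'],o['tool_rot'],o['grip_width'],o['force'],o['qpos'])
c=cam('side'); crop(c,'s7',200,40,200,150,4)
plan([((.4746,.1924,.09),[180,-45,135],5)])
E
```

```text
[0.47435173 0.18850102 0.2938671 ] [179.83224035 -45.24372065 134.82687953] 0.03357192094790491 [-0.56355665  0.19045093 -2.34504218] [ 31.02112724  26.16032582 -46.01355046  86.65181436 -20.29495627
  98.08776428  30.23972202]
-> (0.4746, 0.1924, 0.09) [180, -45, 135]
[-2.91, 0.02, 2.9, 0.001, -0.001, 0.0]
[-2.9, 0.03, 2.91, 0.001, -0.0, 0.001]
[-2.9, 0.03, 2.91, 0.001, -0.001, 0.0]
[-2.9, 0.03, 2.91, 0.0, -0.0, 0.001]
[-2.9, 0.04, 2.91, 0.001, -0.001, 0.0]
```

View pics/s7.png

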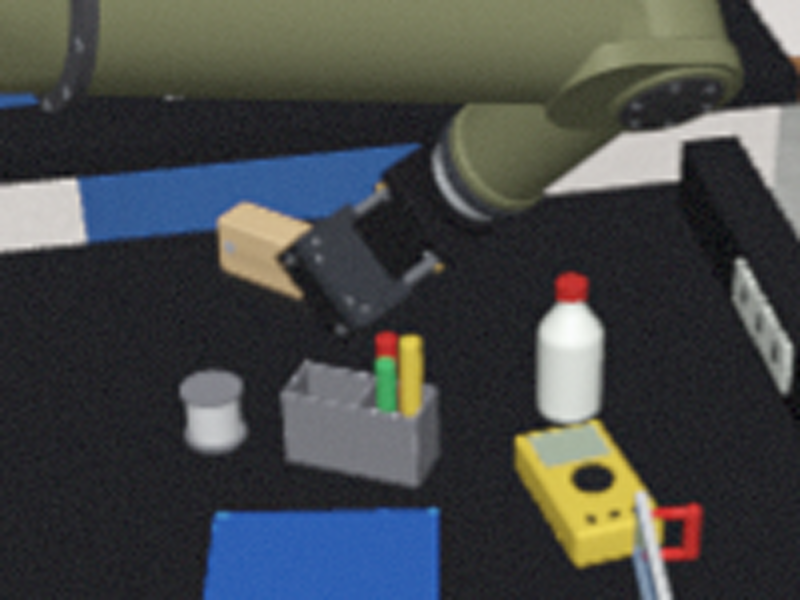

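Call:
move_arm(steps=[[3, -2.9, 0, 2.9, 0, 0, 0], [3, -2.9, 0, 2.9, 0, 0, 0], [3, -2.9, 0, 2.9, 0, 0, 0], [3, -2.9, 0, 2.9, 0, 0, 0], [3, -2.0, 0.1, 2.0, 0, 0, 0]])

```text
time_s: 13.93
tool_pos: [0.4731, 0.1936, 0.1019]
tool_rot: [179.6, -45.0, 135.5]
force: [-0.1, -0.0, -2.2]
grip_width: 0.0339
```

Call:
move_arm(steps=[[3, -0.5, 0, 0.5, 0, 0, 0], [3, -0.3, 0, 0.3, 0, 0, 0], [3, 0, 0, 0, 0, 0, 0]])

```text
time_s: 14.18
tool_pos: [0.4751, 0.1942, 0.0946]
tool_rot: [179.4, -45.1, 135.5]
force: [-0.4, 1.0, -1.6]
grip_width: 0.0341
```

```bash
python3 - <<'E'
from plan import *
o=env.get_obs();print(o['tool_pos'],o['tool_rot'],o['grip_width'],o['force'],o['qpos'])
c=cam('side'); crop(c,'s8',220,80,160,120,5)
E
```

```text
[0.47509497 0.19415817 0.09462898] [179.35504019 -45.05581244 135.54498152] 0.034082416665110166 [-0.44852492  0.96643342 -1.63403524] [ 27.49124973  38.28017181 -41.83771753  95.56011676 -13.06390867
  80.16822194  37.14051367]
```

View pics/s8.png

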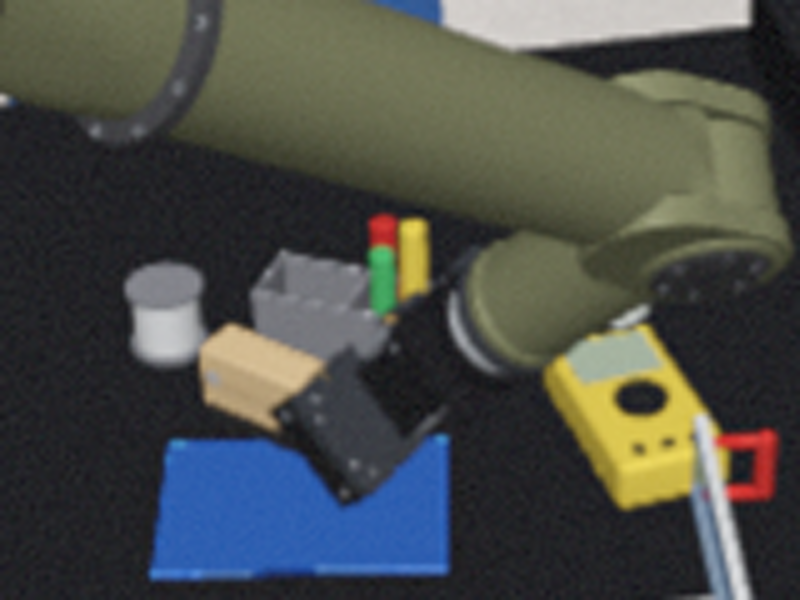

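```bash
python3 - <<'E'
from plan import *
c=cam('top'); crop(c,'t8',180,130,200,150,4)
w=cam('wrist'); cv2.imwrite('pics/w8.png',w['img'][:,:,::-1])
E
```

```text
(no output)
```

View pics/t8.png

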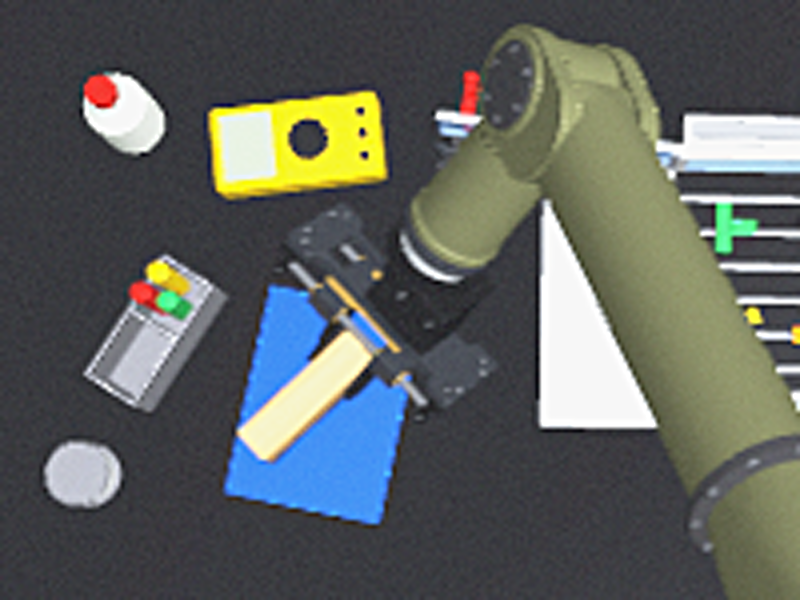

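View pics/w8.png

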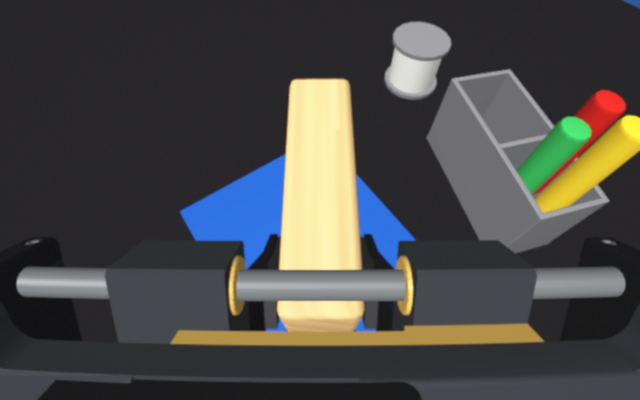

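```bash
cat > fk.py <<'E'
import numpy as np
from scipy.spatial.transform import Rotation as R
D=[([74.777,18.392,-4.016,83.108,1.295,78.541,-3.26],(.17934,-.62426,.24648),(-179.9,0,16.03)),
([44.078,6.919,-36.125,92.296,4.04,82.16,8.76],(.53173,-.12789,.29916),(-179.97,-.07,91.16)),
([6.523,28.699,-26.243,64.619,12.362,88.453,-113.135],(.7179,.0992,.3005),(-179.9,-.3,-6.1)),
([3.883,21.984,-60.398,79.973,19.049,88.808,2.589],(.4764,.38682,.32556),(180,0.05,147.62)),
([-30.94,23.62,-54.18,99.47,58.0,93.62,-36.77],(.382,.435,.2354),(-179.5,44.9,150.8)),
([-21.445,20.132,-52.318,100.819,59.186,86.477,-29.459],(.46809,.38472,.24613),(179.34,44.9,149.04)),
([31.021,26.16,-46.014,86.652,-20.295,98.088,30.24],(.47435,.1885,.29387),(179.83,-45.24,134.83)),
([27.49,38.28,-41.84,95.56,-13.06,80.17,37.14],(.4751,.19416,.09463),(179.36,-45.06,135.54))]
def solve(s1,s3):
    A=[];b=[]
    for q,p,r in D:
        q=np.radians(q); d=R.from_euler('xyz',r,degrees=True).as_matrix()[:,2]
        R1=R.from_euler('z',s1*q[0])*R.from_euler('y',q[1]); u1=R1.apply([0,0,1])
        u2=(R1*R.from_euler('z',s3*q[2])*R.from_euler('y',q[3])).apply([0,0,1])
        for i in range(3): A.append([float(i==2),u1[i],u2[i],d[i]]); b.append(p[i])
    x,res,_,_=np.linalg.lstsq(np.array(A),np.array(b),rcond=None); return x,np.sqrt(np.mean((np.array(A)@x-b)**2))
if __name__=='__main__':
    for s1 in(1,-1):
        for s3 in(1,-1): print(s1,s3,*solve(s1,s3))
E
python3 fk.py
```

```text
1 1 [-1.22148259  1.27883582 -0.27688696 -0.28803101] 0.26180440120831994
1 -1 [-0.42114569  0.58775175  0.17554752 -0.2149431 ] 0.2754394590243071
-1 1 [-0.99919913  1.5980054  -0.24314361  0.30345997] 0.18124124477092463
-1 -1 [0.19543139 0.52023702 0.48867535 0.34733728] 0.00856562558485543
```

Call:
move_arm(steps=[[3, -1.4, -0.1, 1.4, 0, 0, 0], [3, -1.4, -0.1, 1.4, 0, 0, 0], [3, -0.7, 0, 0.7, 0, 0, 0], [3, 0, 0, 0, 0, 0, 0], [3, 0, 0, 0, 0, 0, 0]])

```text
time_s: 14.75
tool_pos: [0.4742, 0.1921, 0.045]
tool_rot: [179.4, -45.1, 135.4]
force: [0.6, 0.2, -2.6]
grip_width: 0.034
```

```bash
python3 - <<'E'
from plan import *
o=env.get_obs();print(o['tool_pos'],o['tool_rot'],o['grip_width'],o['force'])
c=cam('side'); crop(c,'s9',220,80,160,120,5)
E
```

```text
[0.47423504 0.19214134 0.04502692] [179.40169414 -45.09910324 135.41088571] 0.03400905295739891 [ 0.56630015  0.159805   -2.56532998]
```

View pics/s9.png

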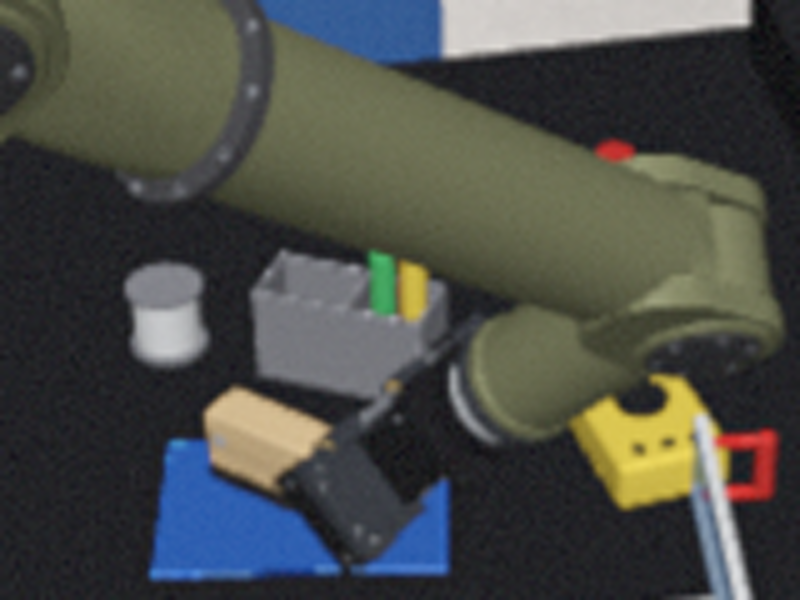

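Call:
move_arm(steps=[[3, -0.2, 0, 0.2, 0, 0, 0], [3, -0.1, 0, 0.1, 0, 0, 0], [3, -0.1, 0, 0.1, 0, 0, 0], [3, 0, 0, 0, 0, 0, 0]])

```text
time_s: 15.13
tool_pos: [0.4746, 0.1921, 0.0402]
tool_rot: [179.4, -45.1, 135.4]
force: [0.6, -2.3, 5.6]
grip_width: 0.0339
```

Call:
move_arm(steps=[[3, -0.1, 0, 0.1, 0, 0, 0], [3, 0, 0, 0, 0, 0, 0], [3, 0, 0, 0, 0, 0, 0]])

```text
time_s: 15.38
tool_pos: [0.4747, 0.1922, 0.04]
tool_rot: [179.3, -45.2, 135.5]
force: [0.2, -4.4, 11.1]
grip_width: 0.0339
```

Call:
move_arm(steps=[[5.5, 0.05, 0, -0.05, 0, 0, 0], [5.5, 0, 0, 0, 0, 0, 0], [5.5, 0, 0, 0, 0, 0, 0], [5.5, 0, 0, 0, 0, 0, 0], [5.5, 0, 0, 0, 0, 0, 0]])

```text
time_s: 15.8
tool_pos: [0.4737, 0.192, 0.0376]
tool_rot: [179.5, -45.1, 135.4]
force: [-0.4, -0.4, -0.3]
grip_width: 0.0531
```

```bash
python3 - <<'E'
from plan import *
o=env.get_obs();print(o['tool_pos'],o['tool_rot'],o['grip_width'],o['force'])
# back off along -d then go to view pose above block, vertical, yaw 135
plan([(o['tool_pos']+.1*np.array([.5,-.5,.707]),o['tool_rot'],3),((.44,.22,.28),[180,0,135],7)])
E
```

```text
[0.47371827 0.19199599 0.03761552] [179.46664893 -45.10173502 135.38573951] 0.053104390901398395 [-0.42196221 -0.36493995 -0.25592769]
-> [0.52371827 0.14199599 0.10831552] [179.46664893 -45.10173502 135.38573951]
[0.01, 0.02, -3.33, 0.0, 0.0, 0.0]
[0.0, 0.01, -3.34, 0.0, 0.0, -0.0]
[0.01, 0.02, -3.33, -0.0, 0.0, -0.0]
-> (0.44, 0.22, 0.28) [180, 0, 135]
[2.89, -0.04, -0.57, 0.001, -0.112, 0.0]
[2.81, -0.04, -0.9, 0.001, -0.113, 0.001]
[2.69, -0.05, -1.2, 0.001, -0.112, 0.0]
[2.54, -0.05, -1.5, 0.001, -0.113, 0.001]
[2.35, -0.05, -1.77, 0.0, -0.112, 0.0]
[2.14, -0.05, -2.03, 0.001, -0.113, 0.0]
[1.9, -0.06, -2.25, 0.001, -0.112, 0.001]
```

Call:
move_arm(steps=[[6, 0, 0, -2, 0, 0, 0], [6, 0, 0, -4, 0, 0, 0], [8.7, 0, 0, -4, 0, 0, 0]])

```text
time_s: 16.05
tool_pos: [0.5224, 0.1417, 0.1086]
tool_rot: [179.6, -45.2, 135.4]
force: [1.7, 1.1, 1.1]
grip_width: 0.0616
```

Call:
move_arm(steps=[[8.7, 2.9, 0, -0.6, 0, -0.112, 0], [8.7, 2.8, 0, -0.9, 0, -0.113, 0], [8.7, 2.7, 0, -1.2, 0, -0.112, 0], [8.7, 2.5, 0, -1.5, 0, -0.113, 0], [8.7, 2.3, 0, -1.8, 0, -0.112, 0]])

```text
time_s: 16.47
tool_pos: [0.4655, 0.1987, 0.2325]
tool_rot: [179.5, -12.6, 135.1]
force: [0.9, 0.1, 1.0]
grip_width: 0.0852
```

Call:
move_arm(steps=[[8.7, 2.1, -0.1, -2.0, 0, -0.113, 0], [8.7, 1.9, -0.1, -2.2, 0, -0.112, 0], [8.7, 0, 0, 0, 0, 0, 0], [8.7, 0, 0, 0, 0, 0, 0]])

```text
time_s: 16.8
tool_pos: [0.4399, 0.2225, 0.2816]
tool_rot: [179.4, 0.3, 135.4]
force: [-0.2, -0.8, -0.9]
grip_width: 0.0867
```

```bash
python3 - <<'E'
from h import *
o=env.get_obs(); print(o['time_s'],o['tool_pos'],o['tool_rot'],o['qpos'])
w=cam('wrist'); cv2.imwrite('pics/w9.png',w['img'][:,:,::-1]); np.save('w9.npy',dict(w),allow_pickle=True)
crop(w,'w9a',200,60,240,200,3.3)
E
```

```text
16.8 [0.43991003 0.22252017 0.2815636 ] [179.43521036   0.27909316 135.38409328] [ 19.5630613   -0.76579922 -48.50968726 100.85201881  -0.47442621
  79.03499653  16.52599495]
```

View pics/w9.png

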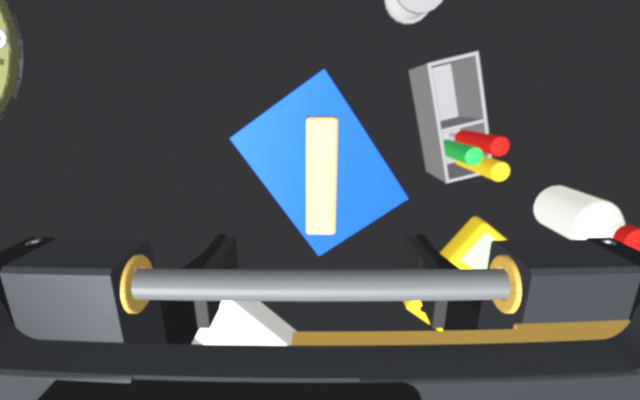

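View pics/w9a.png

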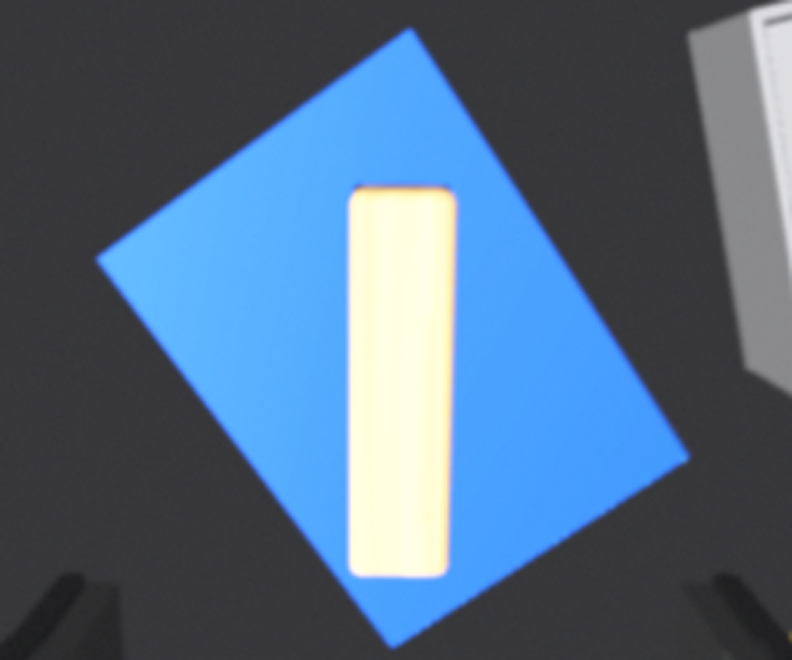

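```bash
python3 - <<'E'
from plan import *
from fit import fit
p=dict(np.load('poses.npz'))
w=np.load('w9.npy',allow_pickle=True).item()
A=lambda u,v:(200+(u+.5)/3.3-.5,60+(v+.5)/3.3-.5)
# long axis x', image up = -Zb az 135
b=fit([.4435,.2235,np.radians(135)],[(w,(65,17,59),A(348,187)),(w,(65,-17,59),A(456,189)),(w,(-65,-17,59),A(448,577)),(w,(-65,17,59),A(348,577))])
a=fit([.4435,.2235,-.17],[(w,(-95,70,3),A(409,28)),(w,(-95,-70,3),A(97,259)),(w,(95,-70,3),A(392,649)),(w,(95,70,3),A(688,457))])
p.update(b2=b,a=a); np.savez('poses.npz',**p)
yaw=np.degrees(b[2])
# grasp point z = 0.003+0.038 -> TCP z = .041+.006
plan([((b[0],b[1],.10),[180,0,yaw],5),((b[0],b[1],.047),[180,0,yaw],3)])
E
```

```text
pose [0.4422 0.2225 2.3532] 134.83
[[-0.1, -0.0], [0.2, -0.3], [-0.1, 0.3], [0.1, 0.1]]
pose [ 0.4426  0.223  -0.1706] -9.78
[[0.1, -0.2], [-0.5, 0.0], [-0.0, 0.1], [0.4, 0.2]]
-> (np.float64(0.44221524830177156), np.float64(0.22249057447804824), 0.1) [180, 0, np.float64(134.83108279440424)]
[0.05, 0.06, 3.56, 0.001, -0.0, 0.0]
[0.06, 0.06, 3.56, 0.001, -0.001, 0.0]
[0.06, 0.07, 3.57, 0.001, 0.0, 0.0]
[0.06, 0.06, 3.56, 0.001, -0.0, 0.001]
[0.05, 0.08, 3.56, 0.001, -0.001, -0.0]
-> (np.float64(0.44221524830177156), np.float64(0.22249057447804824), 0.047) [180, 0, np.float64(134.83108279440424)]
[0.0, -0.0, 1.77, -0.0, 0.0, -0.0]
[0.0, -0.0, 1.76, -0.0, 0.0, -0.0]
[0.01, -0.0, 1.77, -0.0, 0.0, -0.0]
```

Call:
move_arm(steps=[[8.7, 0, 0.05, 3.6, 0.001, 0, 0], [8.7, 0.1, 0.05, 3.6, 0.001, 0, 0], [8.7, 0, 0.05, 3.6, 0.001, 0, 0], [8.7, 0.1, 0.05, 3.6, 0.001, -0.002, 0], [8.7, 0, 0.05, 3.5, 0.001, -0.002, 0]])

```text
time_s: 17.37
tool_pos: [0.4421, 0.2211, 0.0967]
tool_rot: [-179.9, 0.1, 134.8]
force: [1.1, -0.6, 0.6]
grip_width: 0.0868
```

Call:
move_arm(steps=[[8.7, 0, 0, 1.8, 0, 0, 0], [8.7, 0, 0, 1.8, 0, 0, 0], [8.7, 0, 0, 1.2, 0, 0, 0], [6, 0, 0, 0, 0, 0, 0]])

```text
time_s: 17.7
tool_pos: [0.4406, 0.2207, 0.0485]
tool_rot: [-179.7, -0.0, 134.9]
force: [-0.6, -0.5, 0.8]
grip_width: 0.0848
```

```bash
python3 - <<'E'
from plan import *
b=np.load('poses.npz')['b2']; o=env.get_obs(); print(o['tool_pos'],o['tool_rot'],o['force'],o['grip_width'])
plan([((b[0],b[1],.047),[180,0,np.degrees(b[2])],1)],nr=4)
E
```

```text
[0.44063657 0.2207197  0.04845763] [-1.79727933e+02 -4.17573242e-02  1.34864147e+02] [-0.59261013 -0.53457942  0.76156169] 0.08475729571272536
-> (np.float64(0.44221524830177156), np.float64(0.22249057447804824), 0.047) [180, 0, np.float64(134.83108279440424)]
[0.01, 0.24, 0.14, -0.0047, -0.0007, 0.0006]
```

Call:
move_arm(steps=[[3, 0, 0.2, 0, -0.003, 0, 0], [3, 0, 0, 0, 0, 0, 0], [3, 0, 0, 0, 0, 0, 0], [3, 0, 0, 0, 0, 0, 0], [3, 0, 0, 0, 0, 0, 0]], force=45)

```text
time_s: 18.12
tool_pos: [0.4447, 0.2244, 0.0532]
tool_rot: [179.7, 0.3, 135.0]
force: [-0.8, -0.5, 0.0]
grip_width: 0.0546
```

Call:
move_arm(steps=[[3, 0, 0, 0, 0, 0, 0], [3, 0, 0, 0, 0, 0, 0], [3, 0, 0, 0, 0, 0, 0], [3, 0, 0, 0, 0, 0, 0]])

```text
time_s: 18.45
tool_pos: [0.4439, 0.2241, 0.0524]
tool_rot: [179.8, 0.3, 135.0]
force: [-1.1, -1.9, 2.6]
grip_width: 0.0339
```

```bash
python3 - <<'E'
from plan import *
o=env.get_obs(); print(o['tool_pos'],o['tool_rot'],o['force'],o['grip_width'],o['qpos'])
E
```

```text
[0.4439416  0.22405536 0.05243161] [179.76410855   0.25756427 134.99828824] [-1.09579047 -1.86511509  2.63260182] 0.03390008641497171 [ 12.91200087  16.4824175  -47.17573457 115.30409397  15.15844919
  54.00332572   2.94915784]
```

```bash
cat > mm.py <<'E'
from plan import *
m=np.load('poses.npz')['m']
def W(x,y,z):
    c,s=np.cos(m[2]),np.sin(m[2]); x/=1e3;y/=1e3; return (m[0]+c*x-s*y,m[1]+s*x+c*y,z)
def M(p):
    c,s=np.cos(m[2]),np.sin(m[2]); d=np.array(p[:2])-m[:2]; return np.round(np.r_[c*d[0]+s*d[1],-s*d[0]+c*d[1]]*1000,1)
YAW=180+np.degrees(m[2])
E
python3 - <<'E'
from mm import *
o=env.get_obs(); p=o['tool_pos']
print(W(-29,-90,.1),YAW)
plan([((p[0],p[1],.13),o['tool_rot'],3),((.49,.08,.22),[180,0,155],5),(W(-29,-90,.20),[180,0,YAW],8)])
E
```

```text
(np.float64(0.5274261381266823), np.float64(-0.2752883460847858), 0.1) 180.81020516396234
-> (np.float64(0.4439416025342948), np.float64(0.22405535667685975), 0.13) [179.76410855   0.25756427 134.99828824]
[-0.01, 0.01, -2.59, 0.0, 0.0, 0.0]
[-0.01, 0.01, -2.58, 0.0, 0.0, 0.0]
[-0.01, 0.01, -2.59, 0.0, 0.0, 0.0]
-> (0.49, 0.08, 0.22) [180, 0, 155]
[-2.7, -1.38, -1.79, 0.001, 0.001, -0.07]
[-2.59, -1.56, -1.8, 0.0, 0.001, -0.07]
[-2.48, -1.75, -1.79, 0.001, 0.001, -0.069]
[-2.34, -1.91, -1.8, 0.001, 0.001, -0.07]
[-2.21, -2.07, -1.8, 0.0, 0.001, -0.07]
!!!!!!!!!!!!!!!!-> (np.float64(0.5274261381266823), np.float64(-0.2752883460847858), 0.2) [180, 0, np.float64(180.81020516396234)]
[-2.3, -3.83, 0.25, 0.0, 0.0, -0.056]
[-2.08, -3.95, 0.25, 0.0, 0.0, -0.057]
[-1.86, -4.06, 0.25, 0.0, 0.0, -0.056]
[-1.62, -4.16, 0.25, 0.0, 0.0, -0.056]
[-1.39, -4.24, 0.25, 0.0, 0.0, -0.057]
[-1.15, -4.32, 0.25, 0.0, 0.0, -0.056]
[-0.9, -4.37, 0.25, 0.0, 0.0, -0.056]
[-0.66, -4.42, 0.25, 0.0, 0.0, -0.057]
```

Call:
move_arm(steps=[[3, 0, 0, -2.0, 0, 0, 0], [3, 0, 0, -3.0, 0, 0, 0], [3, 0, 0, -3.0, 0, 0, 0], [3, -2.7, -1.4, -1.8, 0, 0, -0.07], [3, -2.6, -1.6, -1.8, 0, 0, -0.07]])

```text
time_s: 18.87
tool_pos: [0.4613, 0.1677, 0.1698]
tool_rot: [179.7, 0.3, 143.5]
force: [1.9, -0.9, -3.3]
grip_width: 0.0336
```

Call:
move_arm(steps=[[3, -2.5, -1.8, -1.8, 0, 0, -0.07], [3, -2.3, -1.9, -1.8, 0, 0, -0.07], [3, -2.2, -2.1, -1.8, 0, 0, -0.07]])

```text
time_s: 19.12
tool_pos: [0.4882, 0.0778, 0.2231]
tool_rot: [179.9, 0.3, 155.3]
force: [0.7, -0.2, -3.5]
grip_width: 0.0335
```

```bash
python3 - <<'E'
from mm import *
o=env.get_obs(); print(o['tool_pos'],o['tool_rot'],o['qpos'])
plan([(W(-29,-90,.19),[180,0,YAW],11)])
E
```

```text
[0.48819737 0.0778442  0.22313233] [179.85987521   0.31854371 155.27522847] [ 31.38623803   1.96600991 -43.96876251 105.582872     1.51508052
  72.66915625  52.26683068]
-> (np.float64(0.5274261381266823), np.float64(-0.2752883460847858), 0.19) [180, 0, np.float64(180.81020516396234)]
[-1.66, -2.77, 0.3, 0.0, 0.001, -0.041]
[-1.56, -2.83, 0.31, 0.0, 0.0, -0.04]
[-1.43, -2.89, 0.3, 0.0, 0.001, -0.041]
[-1.32, -2.95, 0.3, 0.0, 0.0, -0.04]
[-1.19, -3.0, 0.3, 0.001, 0.001, -0.041]
[-1.08, -3.05, 0.3, -0.0, 0.0, -0.04]
[-0.95, -3.09, 0.3, -0.0, 0.001, -0.041]
[-0.82, -3.12, 0.31, -0.0, 0.0, -0.04]
[-0.7, -3.15, 0.3, -0.0, 0.001, -0.041]
[-0.57, -3.18, 0.3, 0.0, 0.0, -0.04]
[-0.44, -3.2, 0.3, 0.0, 0.001, -0.041]
```

Call:
move_arm(steps=[[3, -1.7, -2.8, 0.3, 0, 0, -0.041], [3, -1.6, -2.8, 0.3, 0, 0, -0.04], [3, -1.4, -2.9, 0.3, 0, 0, -0.041], [3, -1.3, -2.9, 0.3, 0, 0.002, -0.04], [3, -1.2, -3.0, 0.3, 0, 0.002, -0.041]])

```text
time_s: 19.53
tool_pos: [0.5057, -0.0825, 0.207]
tool_rot: [179.9, 0.1, 166.8]
force: [0.0, 0.1, -1.8]
grip_width: 0.0338
```

Call:
move_arm(steps=[[3, -1.1, -3.0, 0.3, 0, 0, -0.04], [3, -0.9, -3.1, 0.3, 0, 0, -0.041], [3, -0.8, -3.1, 0.3, 0, 0, -0.04], [3, -0.7, -3.2, 0.3, 0, 0, -0.041], [3, -0.6, -3.2, 0.3, 0, 0, -0.04]])

```text
time_s: 19.95
tool_pos: [0.5228, -0.2432, 0.1915]
tool_rot: [179.9, 0.1, 178.4]
force: [0.5, 0.3, -1.4]
grip_width: 0.0336
```

Call:
move_arm(steps=[[3, -0.4, -3.2, 0.3, 0, 0, -0.041], [3, 0, 0, 0, 0, 0, 0], [3, 0, 0, 0, 0, 0, 0], [3, 0, 0, 0, 0, 0, 0]])

```text
time_s: 20.28
tool_pos: [0.5261, -0.2729, 0.1885]
tool_rot: [179.8, 0.1, -179.4]
force: [0.7, 0.7, -1.5]
grip_width: 0.034
```

```bash
python3 - <<'E'
from mm import *
o=env.get_obs(); print(o['tool_pos'],o['tool_rot'],o['qpos'],M(o['tool_pos']))
w=cam('wrist'); cv2.imwrite('pics/w10.png',w['img'][:,:,::-1]); s=cam('side'); crop(s,'s10',250,150,200,150,4)
plan([(W(-29,-90,.12),[180,0,YAW],3)],nr=4)
E
```

```text
[ 0.52609892 -0.27292011  0.18852277] [ 1.79808052e+02  8.97581336e-02 -1.79399536e+02] [ 50.02610755  15.80183112 -29.52552548  95.21975051   7.93055071
  71.10427336 109.45663147] [-30.3 -87.6]
-> (np.float64(0.5274261381266823), np.float64(-0.2752883460847858), 0.12) [180, 0, np.float64(180.81020516396234)]
[-0.02, -0.12, 2.31, 0.0008, 0.0008, -0.0005]
[-0.02, -0.11, 2.3, 0.0007, 0.0008, -0.0004]
[-0.03, -0.11, 2.31, 0.0008, 0.0007, -0.0005]
```

View pics/w10.png

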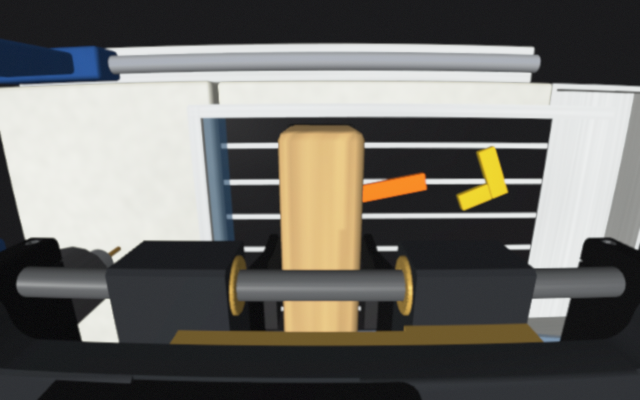

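View pics/s10.png

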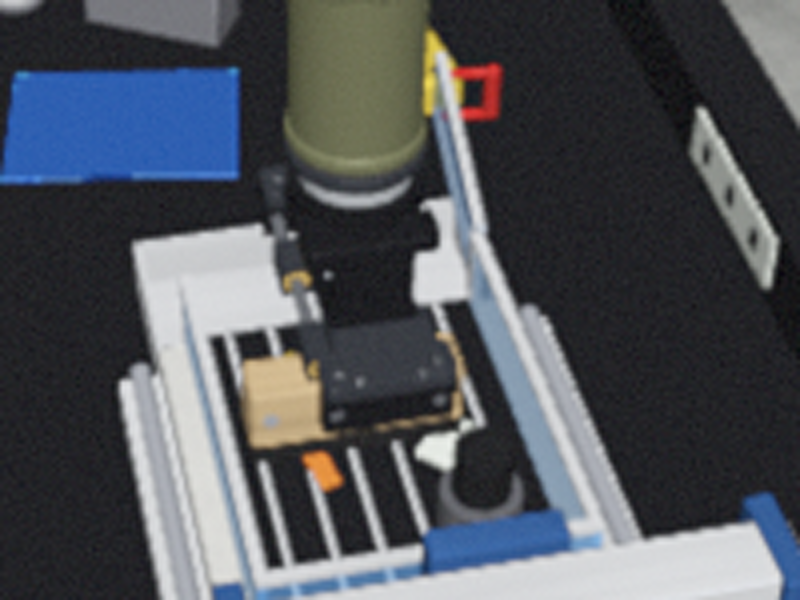

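Call:
move_arm(steps=[[3, -0.05, -0.25, 2.3, 0.001, 0.001, 0], [3, -0.05, -0.25, 2.3, 0.001, 0.001, 0], [3, 0, 0, 2.2, 0.001, 0, 0], [3, 0, 0, 0, 0, 0, 0], [3, 0, 0, 0, 0, 0, 0]])

```text
time_s: 20.8
tool_pos: [0.527, -0.2771, 0.1207]
tool_rot: [180.0, -0.1, -179.3]
force: [0.1, -0.2, -1.6]
grip_width: 0.0338
```

```bash
python3 - <<'E'
from mm import *
o=env.get_obs(); print(o['tool_pos'],o['tool_rot'],o['force'],M(o['tool_pos']))
w=cam('wrist'); cv2.imwrite('pics/w11.png',w['img'][:,:,::-1])
plan([(W(-29,-92,.1005),[180,0,YAW],2)],nr=4)
E
```

```text
[ 0.52696368 -0.27710788  0.12070985] [ 1.79997477e+02 -8.84222654e-02 -1.79280192e+02] [ 0.13950581 -0.18505439 -1.56500905] [-29.5 -91.8]
-> (np.float64(0.5274544186796158), np.float64(-0.2772881461273715), 0.1005) [180, 0, np.float64(180.81020516396234)]
[0.03, 0.03, 1.09, -0.0008, 0.0006, -0.0009]
[0.04, 0.02, 1.08, -0.0008, 0.0006, -0.0009]
```

View pics/w11.png

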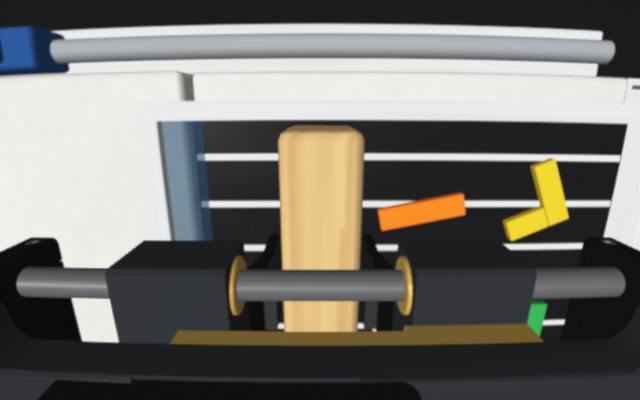

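Call:
move_arm(steps=[[3, 0, 0, 1.1, 0, 0, 0], [3, 0, 0, 0.85, 0, 0, 0], [3, 0, 0, 0, 0, 0, 0], [3, 0, 0, 0, 0, 0, 0]])

```text
time_s: 21.18
tool_pos: [0.5271, -0.2787, 0.1014]
tool_rot: [-179.9, -0.0, -179.4]
force: [0.2, -0.7, -2.0]
grip_width: 0.0335
```

Call:
move_arm(steps=[[3, 0, 0, 0.1, 0, 0, 0], [3, 0, 0, 0, 0, 0, 0]])

```text
time_s: 21.35
tool_pos: [0.5277, -0.279, 0.1011]
tool_rot: [-179.9, 0.1, -179.4]
force: [0.2, -0.4, -2.6]
grip_width: 0.0335
```

Call:
move_arm(steps=[[3, 0, 0, 0.1, 0, 0, 0], [3, 0, 0, 0, 0, 0, 0], [3, 0, 0, 0, 0, 0, 0]])

```text
time_s: 21.6
tool_pos: [0.5275, -0.2789, 0.0999]
tool_rot: [-179.9, 0.0, -179.4]
force: [-0.2, 0.5, -1.7]
grip_width: 0.0336
```

Call:
move_arm(steps=[[3, 0, 0, 0.1, 0, 0, 0], [3, 0, 0, 0, 0, 0, 0], [3, 0, 0, 0, 0, 0, 0]])

```text
time_s: 21.85
tool_pos: [0.5276, -0.279, 0.0995]
tool_rot: [-179.9, 0.0, -179.4]
force: [-2.3, 0.4, 4.2]
grip_width: 0.0335
```

Call:
move_arm(steps=[[3, 0, 1.0, 0, 0, 0, 0], [3, 0, 1.5, 0, 0, 0, 0], [3, 0, 1.5, 0, 0, 0, 0], [3, 0, 1.5, 0, 0, 0, 0], [3, 0, 1.5, 0, 0, 0, 0]])

```text
time_s: 22.27
tool_pos: [0.5274, -0.2074, 0.0995]
tool_rot: [-179.8, 0.1, -179.3]
force: [0.3, -4.9, 5.0]
grip_width: 0.034
```

```bash
python3 - <<'E'
from mm import *
o=env.get_obs(); print(o['tool_pos'],o['tool_rot'],o['force'],M(o['tool_pos']))
w=cam('wrist'); cv2.imwrite('pics/w12.png',w['img'][:,:,::-1]);
E
```

```text
[ 0.52735901 -0.2074367   0.0995111 ] [-1.79817040e+02  1.24276025e-01 -1.79333563e+02] [ 0.27681269 -4.8628133   4.95633315] [-28.1 -22.2]
```

View pics/w12.png

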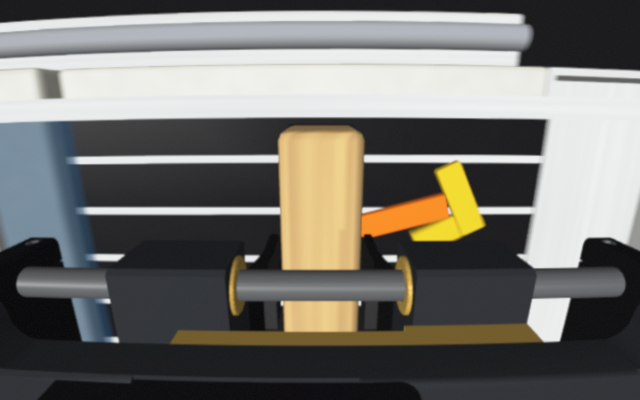

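Call:
move_arm(steps=[[3, 0, 1.5, 0, 0, 0, 0], [3, 0, 1.5, 0, 0, 0, 0], [3, 0, 1.5, 0, 0, 0, 0], [3, 0, 1.5, 0, 0, 0, 0], [3, 0, 1.5, 0, 0, 0, 0]])

```text
time_s: 22.73
tool_pos: [0.5264, -0.1332, 0.0995]
tool_rot: [-179.8, 0.1, -179.4]
force: [0.7, -5.4, 6.8]
grip_width: 0.0336
```

```bash
python3 - <<'E'
from mm import *
o=env.get_obs(); print(o['tool_pos'],o['tool_rot'],o['force'],M(o['tool_pos']))
w=cam('wrist'); cv2.imwrite('pics/w13.png',w['img'][:,:,::-1]);
E
```

```text
[ 0.5264082  -0.13315797  0.09951366] [-1.79779041e+02  1.22653045e-01 -1.79350389e+02] [ 0.70851075 -5.37858508  6.79791903] [-28.   52.1]
```

View pics/w13.png

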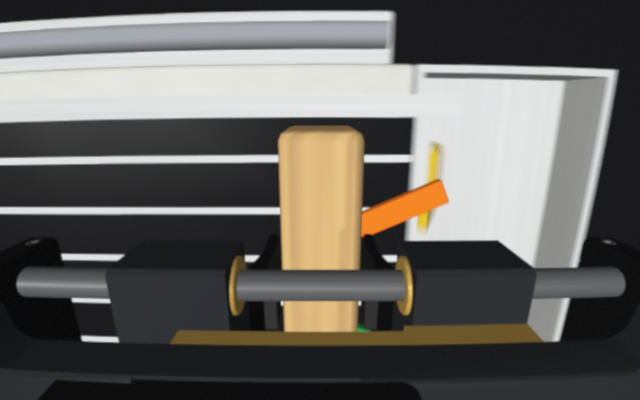

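Call:
move_arm(steps=[[3, 0, 1.5, 0, 0, 0, 0], [3, 0, 1.5, 0, 0, 0, 0], [3, 0, 1.5, -0.05, 0, 0, 0], [3, 0, 1.5, -0.1, 0, 0, 0], [3, 0, 1.0, 0, 0, 0, 0]])

```text
time_s: 23.2
tool_pos: [0.5237, -0.0595, 0.0992]
tool_rot: [180.0, -0.1, -179.2]
force: [0.3, 1.0, -2.2]
grip_width: 0.0334
```

```bash
python3 - <<'E'
from mm import *
o=env.get_obs(); print(o['tool_pos'],o['tool_rot'],o['force'],M(o['tool_pos']))
w=cam('wrist'); cv2.imwrite('pics/w14.png',w['img'][:,:,::-1]);
s=cam('side'); crop(s,'s14',250,150,200,150,4)
E
```

```text
[ 0.52374261 -0.05952928  0.09919957] [ 1.79951052e+02 -1.05764473e-01 -1.79193904e+02] [ 0.31242005  0.95831817 -2.16109487] [-29.6 125.8]
```

View pics/w14.png

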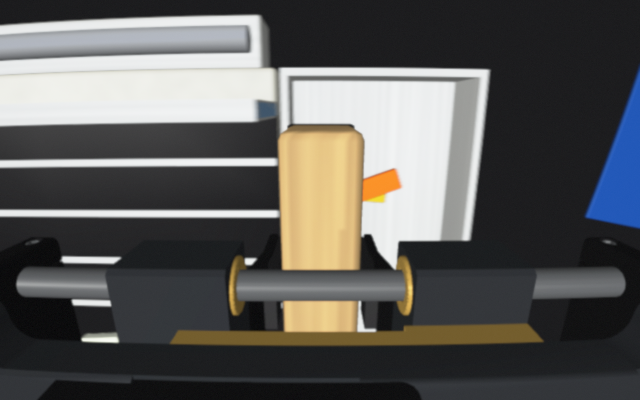

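View pics/s14.png

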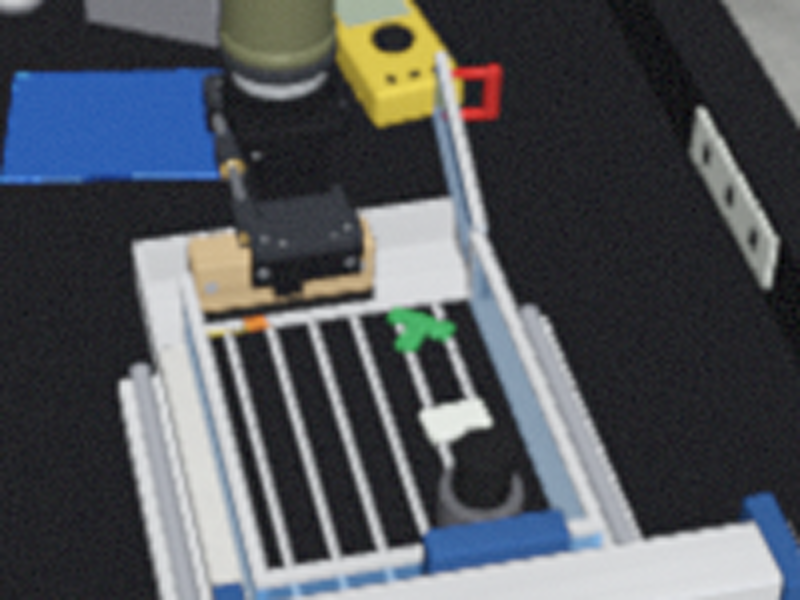

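Call:
move_arm(steps=[[3, 0, 0, -1.5, 0, 0, 0], [3, 0, 0, -3, 0, 0, 0], [3, 0, 0, -3, 0, 0, 0], [3, 0, 0, -2.5, 0, 0, 0]])

```text
time_s: 23.63
tool_pos: [0.5244, -0.0636, 0.2006]
tool_rot: [-179.9, -0.1, -179.4]
force: [0.8, -0.1, -2.4]
grip_width: 0.0335
```

```bash
python3 - <<'E'
from mm import *
w=cam('wrist'); cv2.imwrite('pics/w15.png',w['img'][:,:,::-1]);
s=cam('side'); crop(s,'s15',270,180,130,100,6)
plan([(W(30,80,.21),[180,0,YAW],3),(W(30,-96,.20),[180,0,YAW],5)])
E
```

```text
-> (np.float64(0.5840163923836096), np.float64(-0.10447106615346176), 0.21) [180, 0, np.float64(180.81020516396234)]
[-1.88, -1.37, -0.2, -0.001, 0.002, -0.001]
[-1.88, -1.38, -0.2, -0.001, 0.002, -0.001]
[-1.87, -1.38, -0.2, -0.001, 0.003, -0.002]
-> (np.float64(0.5865050810417611), np.float64(-0.2804534699010035), 0.2) [180, 0, np.float64(180.81020516396234)]
[0.0, -3.52, 0.2, -0.0, -0.0, 0.0]
[0.0, -3.52, 0.2, -0.0, -0.0, 0.0]
[0.0, -3.52, 0.2, -0.0, -0.0, 0.0]
[0.0, -3.52, 0.2, -0.0, -0.0, 0.0]
[0.0, -3.52, 0.2, -0.0, -0.0, 0.0]
```

View pics/w15.png

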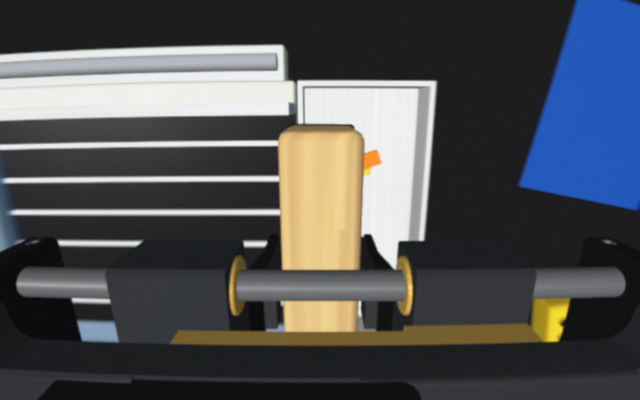

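View pics/s15.png

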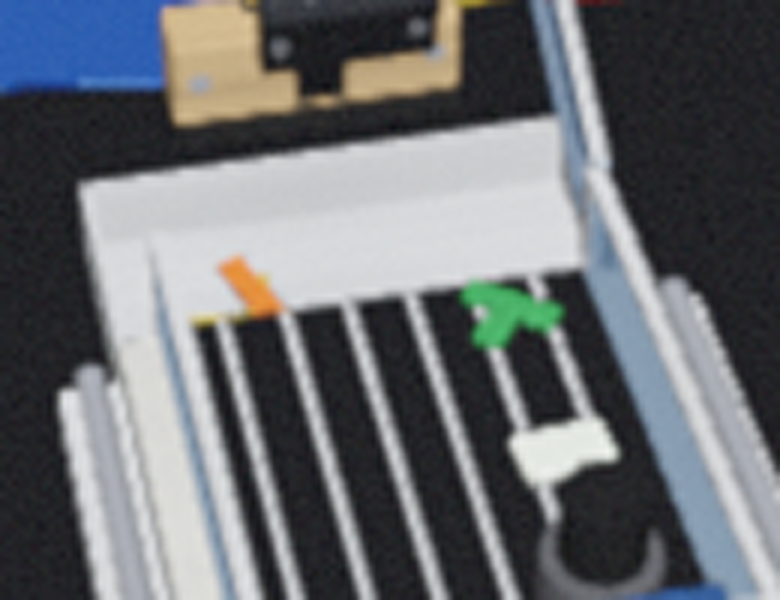

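```bash
python3 - <<'E'
from mm import *
s=cam('side')
for q in((512,435),(530,485),(618,440),(600,420),(478,285),(562,315),(490,345),(465,290)): print(q,M(onz(s,(270+(q[0]+.5)/6-.5,180+(q[1]+.5)/6-.5),.056)))
E
```

```text
(512, 435) [40.4 -5.1]
(530, 485) [ 40.6 -35.9]
(618, 440) [ 85.8 -17.8]
(600, 420) [81.4 -4.3]
(478, 285) [49.2 92. ]
(562, 315) [82.5 64.2]
(490, 345) [44.9 52.1]
(465, 290) [42.4 90. ]
```

Call:
move_arm(steps=[[3, -1.9, -1.4, -0.2, -0.001, 0.001, -0.001], [3, -1.9, -1.4, -0.2, -0.001, 0, -0.001], [3, -1.9, -1.4, -0.2, 0, 0, -0.001], [3, 0, -3.5, 0.2, 0, 0, 0], [3, 0, -3.5, 0.2, 0, 0, 0]])

```text
time_s: 24.2
tool_pos: [0.5835, -0.1738, 0.1993]
tool_rot: [179.8, -0.2, -179.0]
force: [0.6, -1.9, -1.9]
grip_width: 0.0337
```

Call:
move_arm(steps=[[3, 0, -3.5, 0.2, 0, 0, 0], [3, 0, -3.5, 0.2, 0, 0, 0], [3, 0, -3.5, 0.2, 0, 0, 0], [3, 0, 0, 0, 0, 0, 0], [3, 0, 0, 0, 0, 0, 0]])

```text
time_s: 24.62
tool_pos: [0.5824, -0.2833, 0.1921]
tool_rot: [179.9, -0.3, -179.6]
force: [0.1, 1.0, -2.6]
grip_width: 0.0336
```

```bash
python3 - <<'E'
from mm import *
o=env.get_obs(); print(o['tool_pos'],o['tool_rot'],o['force'],M(o['tool_pos']))
t=cam('top'); crop(t,'t16',300,140,200,120,4)
plan([(W(30,-98,.12),[180,0,YAW],3)],nr=4)
E
```

```text
[ 0.582372   -0.28326293  0.19214068] [ 179.86032676   -0.33725456 -179.55588614] [ 0.12772481  0.9871238  -2.63317022] [ 25.8 -98.8]
-> (np.float64(0.5865333615946947), np.float64(-0.2824532699435892), 0.12) [180, 0, np.float64(180.81020516396234)]
[-0.12, -0.08, 2.43, 0.0012, -0.0015, -0.0009]
[-0.11, -0.08, 2.43, 0.0012, -0.0016, -0.0008]
[-0.1, -0.07, 2.42, 0.0012, -0.0015, -0.0009]
```

View pics/t16.png

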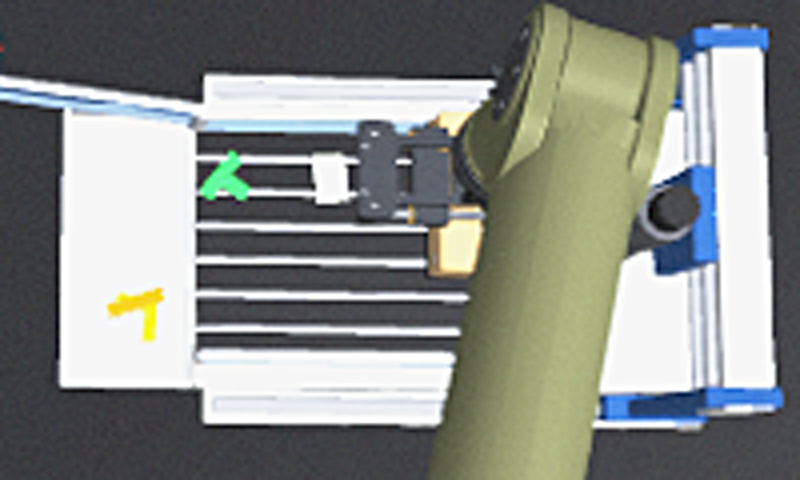

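Call:
move_arm(steps=[[3, -0.15, 0, 2.4, 0.001, -0.002, -0.001], [3, -0.15, 0, 2.4, 0.001, -0.002, -0.001], [3, -0.1, 0, 2.4, 0.001, 0, 0], [3, 0, 0, 0, 0, 0, 0], [3, 0, 0, 0, 0, 0, 0]])

```text
time_s: 25.08
tool_pos: [0.588, -0.2775, 0.1219]
tool_rot: [180.0, -0.0, -179.0]
force: [-0.1, 1.1, -1.0]
grip_width: 0.0338
```

```bash
python3 - <<'E'
from mm import *
o=env.get_obs(); print(o['tool_pos'],o['tool_rot'],o['force'],M(o['tool_pos']))
plan([(W(30,-98,.1015),[180,0,YAW],2)],nr=4)
E
```

```text
[ 0.58799822 -0.27753525  0.12194583] [ 1.79974439e+02 -2.96917367e-02 -1.78958536e+02] [-0.08648506  1.09717225 -1.02642113] [ 31.5 -93.1]
-> (np.float64(0.5865333615946947), np.float64(-0.2824532699435892), 0.1015) [180, 0, np.float64(180.81020516396234)]
[0.08, -0.24, 1.02, 0.0002, -0.0003, 0.002]
[0.07, -0.25, 1.02, 0.0002, -0.0002, 0.002]
```

Call:
move_arm(steps=[[3, 0.1, 0, 1.0, 0, 0, 0.002], [3, 0.05, 0, 1.0, 0, 0, 0.002], [3, 0, 0, 0, 0, 0, 0], [3, 0, 0, 0, 0, 0, 0]])

```text
time_s: 25.42
tool_pos: [0.5873, -0.28, 0.1037]
tool_rot: [-179.9, 0.2, -179.3]
force: [0.3, -0.6, -2.2]
grip_width: 0.0336
```

Call:
move_arm(steps=[[3, 0, 0, 0.1, 0, 0, 0], [3, 0, 0, 0.1, 0, 0, 0], [3, 0, 0, 0, 0, 0, 0], [3, 0, 0, 0, 0, 0, 0]])

```text
time_s: 25.75
tool_pos: [0.5878, -0.2802, 0.1022]
tool_rot: [-179.8, 0.2, -179.3]
force: [0.5, -0.0, -1.5]
grip_width: 0.0338
```

Call:
move_arm(steps=[[3, 0.1, 0, 0.1, 0, 0, 0], [3, 0, 0, 0.1, 0, 0, 0], [3, 0, 0, 0, 0, 0, 0], [3, 0, 0, 0, 0, 0, 0]])

```text
time_s: 26.08
tool_pos: [0.5866, -0.2801, 0.0998]
tool_rot: [-179.9, 0.2, -179.3]
force: [0.1, 0.1, -1.3]
grip_width: 0.0337
```

Call:
move_arm(steps=[[3, 0, 0, 0.1, 0, 0, 0], [3, 0, 0, 0, 0, 0, 0], [3, 0, 0, 0, 0, 0, 0]])

```text
time_s: 26.33
tool_pos: [0.5868, -0.2801, 0.0995]
tool_rot: [-179.8, 0.2, -179.3]
force: [-3.0, 1.1, 3.5]
grip_width: 0.0338
```

Call:
move_arm(steps=[[3, 0, 1.0, 0, 0, 0, 0], [3, 0, 1.5, 0, 0, 0, 0], [3, 0, 1.5, 0, 0, 0, 0], [3, 0, 1.5, 0, 0, 0, 0], [3, 0, 1.5, 0, 0, 0, 0]])

```text
time_s: 26.75
tool_pos: [0.5864, -0.2089, 0.0995]
tool_rot: [-179.8, 0.3, -179.3]
force: [0.7, -4.7, 5.9]
grip_width: 0.0336
```

Call:
move_arm(steps=[[3, 0, 1.5, 0, 0, 0, 0], [3, 0, 1.5, 0, 0, 0, 0], [3, 0, 1.5, 0, 0, 0, 0], [3, 0, 1.5, 0, 0, 0, 0], [3, 0, 1.5, 0, 0, 0, 0]])

```text
time_s: 27.17
tool_pos: [0.5855, -0.1346, 0.0996]
tool_rot: [-179.7, 0.3, -179.3]
force: [1.1, -4.7, 6.8]
grip_width: 0.0336
```

```bash
python3 - <<'E'
from mm import *
o=env.get_obs(); print(o['tool_pos'],o['tool_rot'],o['force'],M(o['tool_pos']))
s=cam('side'); crop(s,'s17',250,150,200,150,4)
E
```

```text
[ 0.5854802  -0.13460893  0.09955431] [-179.71405204    0.29554502 -179.32115302] [ 1.14811639 -4.65870601  6.84670634] [31.  49.8]
```

View pics/s17.png

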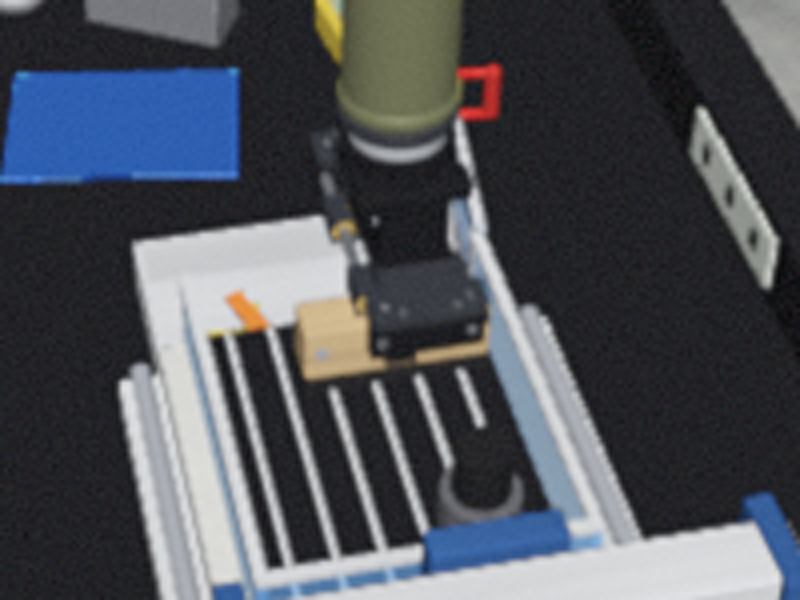

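Call:
move_arm(steps=[[3, 0, 1.5, 0, 0, 0, 0], [3, 0, 1.5, 0, 0, 0, 0], [3, 0, 1.5, -0.05, 0, 0, 0], [3, 0, 1.5, -0.1, 0, 0, 0], [3, 0, 1.0, 0, 0, 0, 0]])

```text
time_s: 27.63
tool_pos: [0.5829, -0.0604, 0.0992]
tool_rot: [180.0, 0.1, -179.1]
force: [-0.2, 0.3, -3.0]
grip_width: 0.0333
```

```bash
python3 - <<'E'
from mm import *
o=env.get_obs(); print(o['tool_pos'],o['tool_rot'],o['force'],M(o['tool_pos']))
s=cam('side'); crop(s,'s18',250,150,200,150,4); t=cam('top'); crop(t,'t18',300,140,200,120,4)
E
```

```text
[ 0.58292562 -0.06037984  0.09915316] [ 1.79982763e+02  8.64248874e-02 -1.79140970e+02] [-0.16441732  0.31801628 -3.00751792] [ 29.5 124.1]
```

View pics/s18.png

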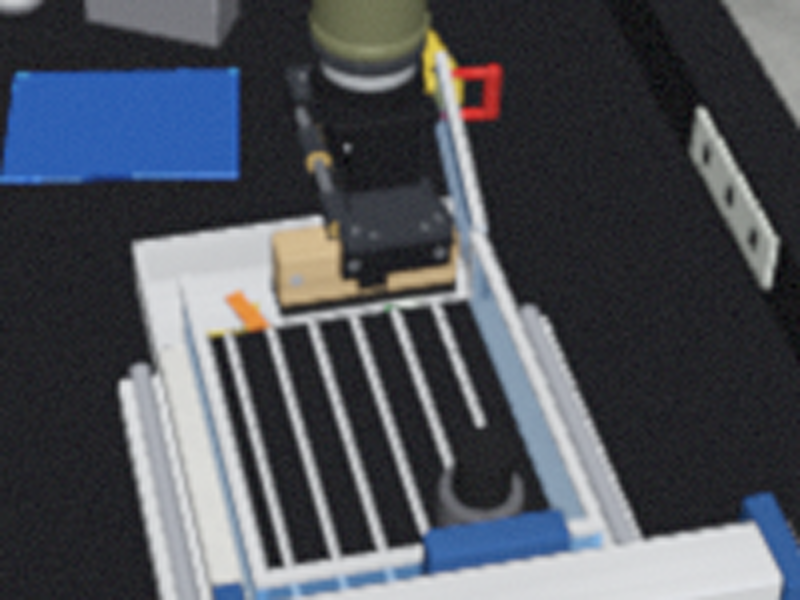

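View pics/t18.png

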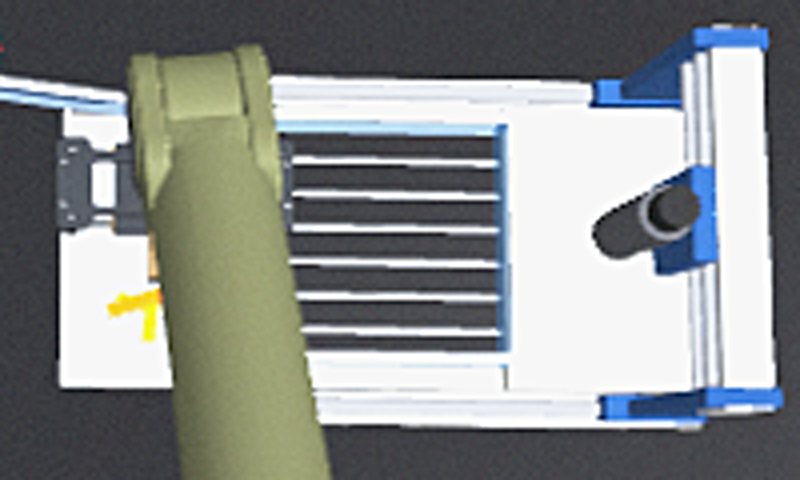

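Call:
move_arm(steps=[[3, 0, 0, -1.5, 0, 0, 0], [3, 0, 0, -3, 0, 0, 0], [3, 0, 0, -3, 0, 0, 0], [3, 0, 0, -3, 0, 0, 0]])

```text
time_s: 28.07
tool_pos: [0.5827, -0.0648, 0.2046]
tool_rot: [-179.9, 0.0, -179.3]
force: [1.0, -1.1, -1.7]
grip_width: 0.0338
```

```bash
python3 - <<'E'
from mm import *
s=cam('side'); crop(s,'s19',270,180,130,100,6)
# to mat: yaw 150 (block az 150 / -30)
o=env.get_obs(); print(o['qpos'])
p=np.load('poses.npz'); a=p['a']; print(a)
plan([((.50,.08,.22),[180,0,165],7),((a[0],a[1],.16),[180,0,150],5)])
E
```

```text
[ 33.81161411  14.83244754 -35.32646195  94.37646289   9.13750009
  73.01281424  87.45378401]
[ 0.44256798  0.22298204 -0.17062858]
-> (0.5, 0.08, 0.22) [180, 0, 165]
[1.21, 2.08, -0.14, -0.0, 0.002, 0.039]
[1.28, 2.04, -0.13, -0.001, 0.001, 0.039]
[1.37, 1.98, -0.14, -0.0, 0.002, 0.039]
[1.44, 1.93, -0.13, -0.0, 0.001, 0.039]
[1.52, 1.87, -0.13, -0.001, 0.002, 0.039]
[1.58, 1.81, -0.12, -0.0, 0.002, 0.039]
[1.66, 1.75, -0.12, -0.0, 0.001, 0.039]
-> (np.float64(0.44256798133634484), np.float64(0.22298203894118873), 0.16) [180, 0, 150]
[1.85, 2.47, 1.2, -0.0, 0.0, 0.052]
[1.98, 2.36, 1.2, -0.0, 0.0, 0.053]
[2.09, 2.26, 1.2, -0.0, 0.0, 0.052]
[2.22, 2.14, 1.19, -0.0, 0.0, 0.053]
[2.32, 2.03, 1.2, -0.0, 0.0, 0.052]
```

View pics/s19.png

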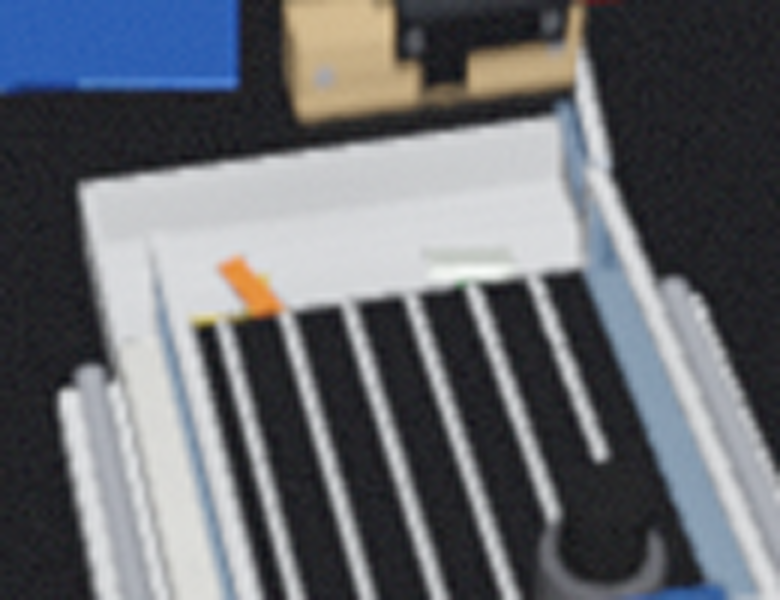

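Call:
move_arm(steps=[[3, 1.2, 2.1, -0.15, 0, 0, 0.039], [3, 1.3, 2.0, -0.15, 0, 0, 0.039], [3, 1.4, 2.0, -0.15, 0, 0, 0.039], [3, 1.4, 1.9, -0.1, 0, 0, 0.039], [3, 1.5, 1.9, -0.1, 0, 0, 0.039]])

```text
time_s: 28.53
tool_pos: [0.5211, 0.0391, 0.2099]
tool_rot: [-179.9, 0.1, 169.3]
force: [0.3, 0.3, -1.0]
grip_width: 0.0337
```

Call:
move_arm(steps=[[3, 1.6, 1.8, -0.1, 0, 0, 0.039], [3, 1.7, 1.8, -0.1, 0, 0, 0.039], [3, 1.8, 2.5, 1.2, 0, 0, 0.052], [3, 2.0, 2.4, 1.2, 0, 0, 0.053], [3, 2.1, 2.3, 1.2, 0, 0, 0.052]])

```text
time_s: 28.95
tool_pos: [0.4624, 0.1679, 0.1753]
tool_rot: [-179.9, 0.2, 155.8]
force: [1.4, -0.1, -3.0]
grip_width: 0.0338
```

Call:
move_arm(steps=[[3, 2.2, 2.1, 1.2, 0, 0, 0.053], [3, 2.3, 2.0, 1.2, 0, 0, 0.052], [3, 0, 0, 0, 0, 0, 0], [3, 0, 0, 0, 0, 0, 0]])

```text
time_s: 29.28
tool_pos: [0.4386, 0.2248, 0.1508]
tool_rot: [-179.9, 0.1, 150.3]
force: [0.4, 0.3, -1.8]
grip_width: 0.0338
```

```bash
python3 - <<'E'
from mm import *
t=cam('top'); crop(t,'t20',300,140,110,110,5)
s=cam('side'); crop(s,'s20',200,60,200,150,4)
o=env.get_obs(); print(o['tool_pos'],o['tool_rot'])
a=np.load('poses.npz')['a']
plan([((a[0],a[1],.06),[180,0,150],4)])
E
```

```text
[0.44080694 0.22257718 0.15172578] [-179.9207283     0.23466522  149.99577284]
-> (np.float64(0.44256798133634484), np.float64(0.22298203894118873), 0.06) [180, 0, 150]
[-0.02, 0.03, 2.29, -0.0, 0.001, -0.0]
[-0.03, 0.04, 2.3, -0.001, 0.001, -0.0]
[-0.03, 0.03, 2.29, -0.0, 0.001, -0.0]
[-0.03, 0.03, 2.29, -0.0, 0.001, -0.0]
```

View pics/t20.png

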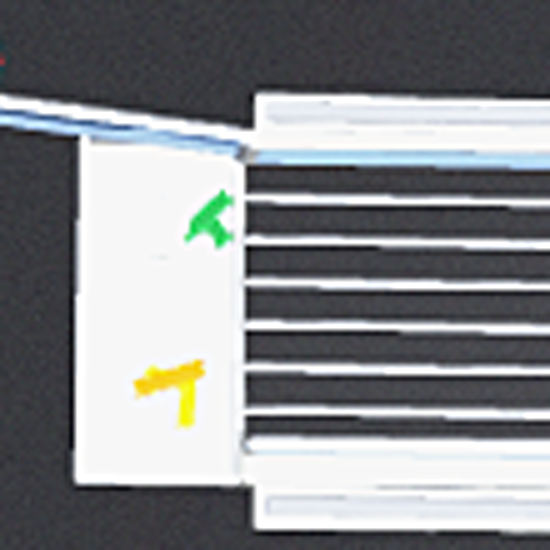

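View pics/s20.png

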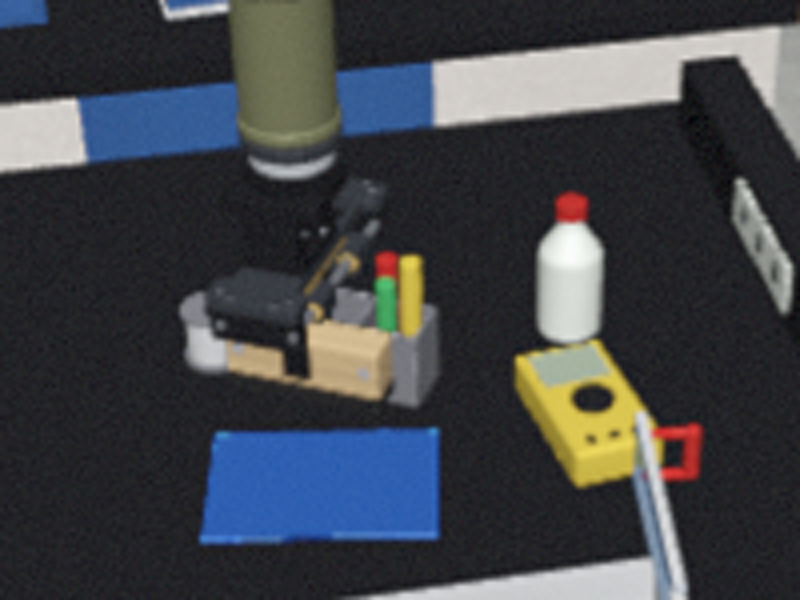

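Call:
move_arm(steps=[[3, 0, 0, 2.5, 0, 0.001, 0], [3, 0, 0, 2.5, 0, 0.001, 0], [3, 0, 0, 2.5, 0, 0.001, 0], [3, 0, 0, 1.5, 0, 0, 0], [3, 0, 0, 0, 0, 0, 0]])

```text
time_s: 29.8
tool_pos: [0.4394, 0.2204, 0.0591]
tool_rot: [-179.7, -0.1, 149.9]
force: [-0.3, -0.2, -2.2]
grip_width: 0.0333
```

Call:
move_arm(steps=[[3, 0, 0, 0.3, 0, 0, 0], [3, 0, 0, 0.2, 0, 0, 0], [3, 0, 0, 0, 0, 0, 0], [3, 0, 0, 0, 0, 0, 0]])

```text
time_s: 30.13
tool_pos: [0.4418, 0.2235, 0.0582]
tool_rot: [180.0, 0.2, 150.0]
force: [-0.1, -1.0, -2.4]
grip_width: 0.0334
```

Call:
move_arm(steps=[[3, 0, 0, 0.3, 0, 0, 0], [3, 0, 0, 0.2, 0, 0, 0], [3, 0, 0, 0, 0, 0, 0], [3, 0, 0, 0, 0, 0, 0]])

```text
time_s: 30.47
tool_pos: [0.4414, 0.2235, 0.0525]
tool_rot: [180.0, 0.1, 150.0]
force: [1.0, -0.2, -0.2]
grip_width: 0.0337
```

Call:
move_arm(steps=[[3, 0, 0, 0.05, 0, 0, 0], [5.5, 0, 0, 0, 0, 0, 0], [5.5, 0, 0, 0, 0, 0, 0], [5.5, 0, 0, 0, 0, 0, 0], [5.5, 0, 0, 0, 0, 0, 0]])

```text
time_s: 30.88
tool_pos: [0.4408, 0.2234, 0.0515]
tool_rot: [-180.0, 0.1, 150.0]
force: [0.7, 0.5, -1.0]
grip_width: 0.0511
```

Call:
move_arm(steps=[[5.5, 0, 0, 0, 0, 0, 0], [5.5, 0, 0, -1.5, 0, 0, 0], [5.5, 0, 0, -3, 0, 0, 0], [5.5, 0, 0, -4, 0, 0, 0], [5.5, 0, 0, -4, 0, 0, 0]])

```text
time_s: 31.3
tool_pos: [0.4397, 0.2234, 0.1772]
tool_rot: [-179.9, -0.1, 150.1]
force: [1.7, -0.4, -0.4]
grip_width: 0.0549
```

Call:
move_arm(steps=[[5.5, 0, 0, -4, 0, 0, 0], [5.5, 0, 0, -3, 0, 0, 0], [5.5, 0, 0, 0, 0, 0, 0], [5.5, 0, 0, 0, 0, 0, 0]])

```text
time_s: 31.63
tool_pos: [0.4417, 0.2241, 0.2484]
tool_rot: [179.9, 0.3, 150.0]
force: [-0.4, -0.7, -0.4]
grip_width: 0.0549
```

```bash
python3 - <<'E'
from mm import *
o=env.get_obs(); print(o['time_s'],o['tool_pos'],o['grip_width'],o['joint_velocities'])
w=cam('wrist'); cv2.imwrite('pics/w21.png',w['img'][:,:,::-1])
s=cam('side'); crop(s,'s21',200,60,200,150,4); crop(s,'s22',270,180,130,100,6)
E
```

```text
31.6333 [0.4417017  0.22405575 0.24836777] 0.054948823883438275 [-0.36711216  2.00452151  0.29013424  3.65291126  0.41351421 -0.3962697
 -0.04296413]
```

View pics/w21.png

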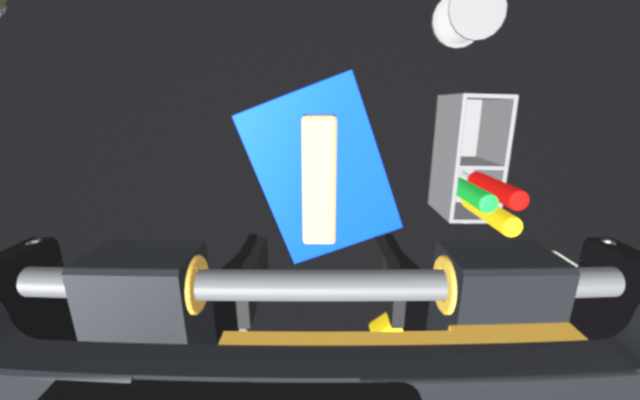

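View pics/s21.png

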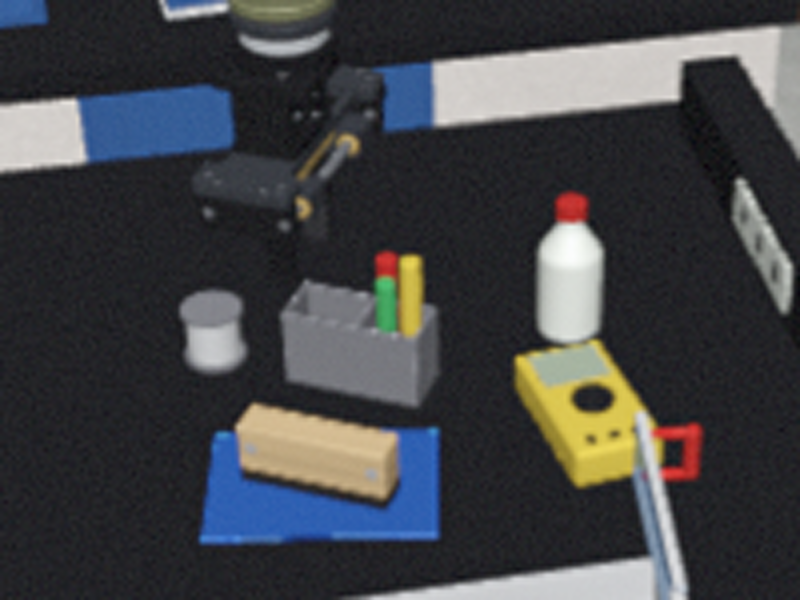

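View pics/s22.png

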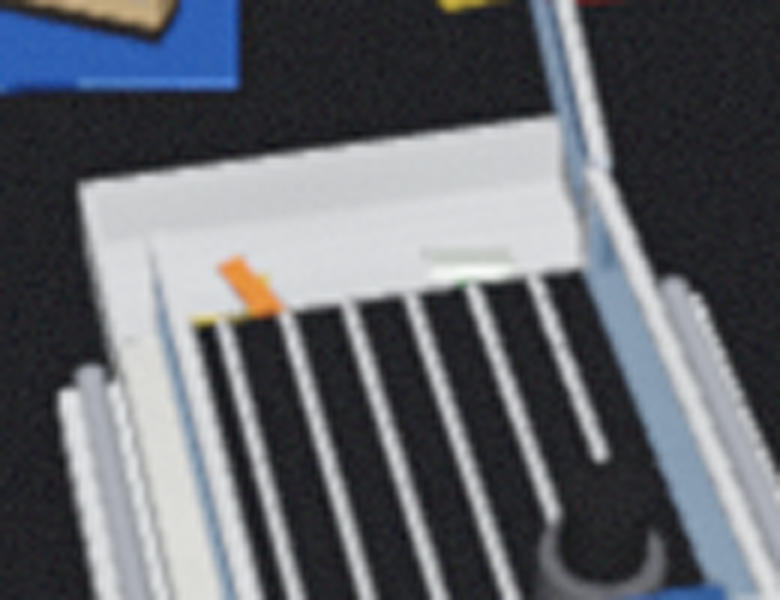

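Call:
move_arm(steps=[[5.5, 0, 0, 0, 0, 0, 0], [5.5, 0, 0, 0, 0, 0, 0], [5.5, 0, 0, 0, 0, 0, 0]])

```text
time_s: 31.98
tool_pos: [0.4401, 0.2234, 0.2454]
tool_rot: [-179.9, -0.0, 150.0]
force: [-0.9, -0.7, 0.5]
grip_width: 0.0546
```

```bash
python3 - <<'E'
from cell import job
print(job.sign_off())
E
```

```text
the job is handed in; nothing more can be done
None
```

The milling machine is cleared down and the job was handed in at about 32 s of the 72 s allowed.

- **Door:** I gripped the handle and swung the door to about 1.7 rad, worked out from the arm's motion. It is still open in the last pictures.
- **Scraper:** I took it out of the caddy with a 45° tilted grasp, laid it sole down on the mat, and gripped it again from above.
- **Wiping:** Two passes with light contact on the bed (about 5–9 N) pushed the offcuts into the tray. In the first pass the scraper also nudged the green tee and the white slab; the second pass took them both.
- **Last checks:**
  - The bed looks empty in the top and side pictures.
  - Orange, yellow and green show in the tray from above. White only shows in the side picture, because it is white on the pale tray.
  - The orange strip lies over the yellow corner. White appears to lie over or next to the green tee, which may be leaning on the tray's near wall.
  - The scraper lies sole down inside the mat, released, with the gripper about 0.2 m above it.
  - The multimeter, spool and bottle look unmoved. I judged that by eye and did not measure it.

No check failed. The wrist force readings I took stayed under about 12 N.

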